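Sort the tagged pantry tins into the pass and reject nests

TASK

I have checked the seals on the three steel tins: the two with a round tag on the lid passed, the one with a bar tag did not. Slide each tin along the counter, without lifting or tipping it, all the way into the three-sided wooden nest whose sign shows the same shape as its tag, so that no tin sticks out of the open front. Leave the salt cellar, the ramekin and the timer that stand among the tins where they are.

Things in the scene. Friction and masses are not known exactly. Their poses are not given: they have to be found in the camera images.
- tin_round_a: upright stainless tin, a plain cylinder 96 mm in diameter and 62 mm tall (too wide for the gripper), about 0.5 kg, flat aluminium lid with a raised black tag 3 mm thick centred on it: a round disc 54 mm in diameter. Origin: centre of its underside, z up.
- tin_round_b: upright stainless tin, a plain cylinder 96 mm in diameter and 62 mm tall (too wide for the gripper), about 0.5 kg, flat aluminium lid with a raised black tag 3 mm thick centred on it: a round disc 54 mm in diameter. Origin: centre of its underside, z up.
- tin_bar: upright stainless tin, a plain cylinder 96 mm in diameter and 62 mm tall (too wide for the gripper), about 0.5 kg, flat aluminium lid with a raised black tag 3 mm thick centred on it: a bar 76 x 18 mm. Origin: centre of its underside, z up.
- nest_left: On the left (+y): three-sided fixed wooden nest, no floor: rails 30 mm high, 12 mm thick; inside 125 mm deep, 225 mm wide (takes two tins side by side), open front towards the middle of the counter. Origin: on the counter, middle of the inside; its x axis points inwards (open front edge at x = -62.5 mm, back rail at +62.5 mm), y across (side rails at +-112.5 mm).
- nest_right: On the right (-y): three-sided fixed wooden nest, no floor: rails 30 mm high, 12 mm thick; inside 125 mm deep, 225 mm wide (takes two tins side by side), open front towards the middle of the counter. Origin: on the counter, middle of the inside; its x axis points inwards (open front edge at x = -62.5 mm, back rail at +62.5 mm), y across (side rails at +-112.5 mm).
- sign_round: fixed light wooden block 100 x 64 x 24 mm on the counter just behind the back rail of one of the two nests (left or right of the robot); it names that nest. On top a raised black shape 3 mm thick: a disc 54 mm in diameter. Origin: centre of its underside, z up.
- sign_bar: fixed light wooden block 100 x 64 x 24 mm on the counter just behind the back rail of one of the two nests (left or right of the robot); it names that nest. On top a raised black shape 3 mm thick: a bar 76 x 18 mm. Origin: centre of its underside, z up.
- salt_cellar: blue ceramic lidded salt cellar, 66 mm in diameter, 53 mm tall with its knob. Origin: centre of its underside, z up. A bystander; stands at one of six spots among the tins.
- ramekin: white ceramic ramekin, 68 mm in diameter, 42 mm tall. Origin: centre of its underside, z up. A bystander; stands at one of six spots among the tins.
- timer: round white kitchen timer with a steel dial, 68 mm in diameter, 45 mm tall. Origin: centre of its underside, z up. A bystander; stands at one of six spots among the tins. (Other kitchen things that need not be touched stand beyond x = 0.75 m, at the far left corner and on the right near the robot.)
Things that resemble listed ones, but are neither listed nor needed, are in the scene too. Leave any purple look-alike of the tin_round_a alone.

How it is judged (in metres and radians):
At the end, for the whole second after the job is handed in: Both round-tag tins stand in the nest that has the round sign behind it and the bar-tag tin in the nest that has the bar sign behind it; each tin is wholly inside (within about 3 mm of clearing the open front edge), flat on the counter (tilt under 0.08 rad) and at rest (((world y of sign_round above 0 m and x of tin_round_a in the frame of nest_left between -0.018 and 0.025 m and y of tin_round_a in the frame of nest_left between -0.072 and 0.072 m) or (world y of sign_round below 0 m and x of tin_round_a in the frame of nest_right between -0.018 and 0.025 m and y of tin_round_a in the frame of nest_right between -0.072 and 0.072 m)) and linear speed of each of tin_round_a, tin_round_b, tin_bar below 0.01 m/s and angle between each of tin_round_a, tin_round_b, tin_bar's own z axis and vertical below 0.08 rad and height (world z) of each of tin_round_a, tin_round_b, tin_bar below 0.008 m and ((world y of sign_round above 0 m and x of tin_round_b in the frame of nest_left between -0.018 and 0.025 m and y of tin_round_b in the frame of nest_left between -0.072 and 0.072 m) or (world y of sign_round below 0 m and x of tin_round_b in the frame of nest_right between -0.018 and 0.025 m and y of tin_round_b in the frame of nest_right between -0.072 and 0.072 m)) and ((world y of sign_bar above 0 m and x of tin_bar in the frame of nest_left between -0.018 and 0.025 m and y of tin_bar in the frame of nest_left between -0.072 and 0.072 m) or (world y of sign_bar below 0 m and x of tin_bar in the frame of nest_right between -0.018 and 0.025 m and y of tin_bar in the frame of nest_right between -0.072 and 0.072 m))); the robot touches nothing.
It fails at once if a tin is lifted off the counter (over 15 mm) (height (world z) of any of tin_round_a, tin_round_b, tin_bar above 0.015 m).
It fails at once if a tin is tipped (over 0.25 rad) (angle between any of tin_round_a, tin_round_b, tin_bar's own z axis and vertical above 0.25 rad).
It fails at once if the salt cellar, ramekin or timer is shifted by more than 20 mm or knocked over (distance of any of salt_cellar, ramekin, timer from where it was at the start of the episode above 0.02 m or angle between any of salt_cellar, ramekin, timer's own z axis and vertical above 0.3 rad).
It also fails if it takes over 72 s, if anything falls off the work surface, if the arm or the gripper's body presses on something with over 40 N, if the wrist force passes 120 N, or if a joint passes its speed limit or range.

ROBOT

A 6-joint arm with a two-finger parallel gripper is mounted at the origin on the work surface. World frame = base frame: x ahead of the robot, y to its left, z up, the work surface at z = 0. Lengths are in m, angles in degrees, forces in N, time in s.
With the tool pointing down it reaches from about 0.35 to 0.775 m from the base axis. Payload 7.3 kg.
Tool frame: the origin (TCP) lies midway between the tips of the shut fingers; the grasp point (between the pads) lies 19 mm behind it; x points along the fingers, z is the direction in which the jaws open and shut, and the axes are right-handed (so a half turn about x gives the same grasp; the last joint's range is limited). The gripper opens to 92 mm and grips with 3 to 60 N. Pads are 19 mm wide; open, the fingers measure 130 mm over their backs; the gripper's body (75 mm by 190 mm) begins 47 mm behind the grasp point.
Start: joints at [-77.578, 19.595, 87.324, -0, 73.075, -8.365], TCP at [0.186, -0.491, 0.191] pointing down, gripper open.
Joint ranges: [-145.02, 145.02], [-44.19, 115.74], [2.07, 154.8], [-57.11, 237.11], [16.16, 152.29], [-177.93, 177.93]. Speed limits (degrees/s): [147.25, 147.25, 180, 180, 180, 180].

INTERFACE

Orientations are given as [roll, pitch, yaw] about the fixed x, y, z axes, in that order (R = Rz(yaw) Ry(pitch) Rx(roll)).
In Python, from rig import state, capture, calibration, job_done, look_for gives the robot as it stands. The module is installed in compiled form; this text tells all that it offers.
- The arm moves only by the tool step_arm, never from a script. Its argument "increments" is a list of rows, each an object of numbers: "tx", "ty", "tz": the shift along the tool's x, y, z in m; "ax", "ay", "az": the turn, a rotation vector about the tool's x, y, z in units of 10 degrees (1.0 is 10 degrees); "jaw": the closure, from 0 (fully open) to 1 (shut). A call has 1 to 20 rows; each row shifts and turns the pose as measured when the row begins, along the tool's axes as they then stand; what a row does not reach is not made up. A row lasts 1/8 s, in which the tool goes at most 62.5 mm and 10.7 degrees, less where a joint would pass 70% of its speed; a pose out of reach is approached as far as the arm can. A call is refused whole if a number of a shift passes 0.0625 or a number of a turn 1, either way. A call with a gripper value outside its range is refused whole. The fingers move at their own pace and stop on an object; the grip force is fixed at half the most. Time passes only in rows, so rows that do not move let the fingers close. It gives the time, the measured TCP pose, the force and the opening at its end, in the units of the state.
- state(): the state, without advancing time (a new reading comes with each control period).
- capture(name): name is "scene" or "top"; returns the picture (400x640x3 uint8, red, green, blue); there is no depth.
- calibration(name): a dict with "fovy" (degrees; the focal length in pixels is half the picture's height over the tangent of half this angle, whatever the lens; pixels are square), "cx", "cy" (the principal point, pixels), "dist_coeffs" ([k1, k2, p1, p2, k3] as OpenCV has them; the pictures are not rectified), "eye" and "orientation" of the camera in the world. Camera axes: x right, y up, looking along -z (the intrinsics and any distortion apply to the point x, -y, -z); pixel columns grow to the right and rows downward; lengths in m; the calibration is good to about 2 mm. A picture is of the moment at which its call begins. calibration takes no time and is no camera call.
- job_done(): hands the job in, once; it reports no verdict.
Trained networks look in the newest picture that a camera, given by its name, has taken for a name from the list of things; names that differ only in an ending like _2 or _b are one class to them, and where a whole thing is asked for, a point or a joint stands for the part that bears it (a point fixed in the world has none). Each returns a list of dicts, best first, with "p" (0 to 1); they miss things now and then, are a little off and sometimes report something else, mostly with a low value. They report only what shows in the picture. A call takes as long as a camera call. They do not tell look-alikes from the thing itself.
- look_for(camera, query): "rect" ([left, top, right, bottom] in pixels, round what is visible of it).
The state is a dict: "t": time; "joints": joint angles; "qd": joint speeds; "tau": joint torques, N m; "tool_pos": TCP position; "eef_rot": TCP orientation; "contact_force": force on the tool from outside, world axes, zero at the start; "wrist_torque": the same for the moment, N m; "width": finger opening in m.
Only numpy, scipy, OpenCV 4.12 (cv2) and the standard library are available. Lean on these libraries where they do the work, as an engineer would, in place of code of your own. Each camera call takes 0.05 s, during which the arm holds its last target. There are 200 camera calls.

## Working session

There is one attempt and no reset: what is moved stays moved. The work goes in short steps, Python scripts to look and compute and a tool call to move; the robot and the scene stay as the last step left them, time stands still between calls to the robot, and variables do not carry over. Pictures are saved under pics/ and viewed, about 8 in all and at most 12, crops included, and the job is handed in when it is done.

Besides the shell and the picture viewer there is one more tool, called after "Request:" as a command line: name --argument value ..., lists and objects as JSON in quotes. step_arm: Moves the arm, as the interface text tells. Its arguments: {"type":"object","properties":{"increments":{"type":"array"}},"required":["increments"]}

```bash
mkdir -p pics; cat > h.py <<'E'
import numpy as np, cv2
from rig import state, capture, calibration, job_done, look_for
from scipy.spatial.transform import Rotation as R
def cam(n):
    c=calibration(n); f=200/np.tan(np.radians(c["fovy"])/2)
    K=np.array([[f,0,c["cx"]],[0,f,c["cy"]],[0,0,1]]); o=np.array(c["orientation"])
    M=o if o.shape==(3,3) else R.from_euler('xyz',o,degrees=True).as_matrix()
    return K,np.array(c["dist_coeffs"],float),np.array(c["eye"]),M
def ray(n,uv,z):
    K,d,e,M=cam(n); p=cv2.undistortPoints(np.array(uv,float).reshape(-1,1,2),K,d)[:,0]
    v=np.c_[p[:,0],-p[:,1],-np.ones(len(p))]@M.T
    return e+v*((z-e[2])/v[:,2])[:,None]
def proj(n,P):
    K,d,e,M=cam(n); q=(np.atleast_2d(P)-e)@M; q=q*[1,-1,-1]
    return cv2.projectPoints(q,np.zeros(3),np.zeros(3),K,d)[0][:,0]
E
python3 - <<'E'
from h import *
for n in("top","scene"):
    print(n,calibration(n)); im=capture(n); cv2.imwrite(f"pics/{n}0.png",im[:,:,::-1])
for q in["tin_round_a","tin_bar","sign_round","sign_bar","nest_left","salt_cellar","ramekin","timer"]:
    print(q,[(np.round(r["rect"]).tolist(),round(r["p"],2)) for r in look_for("top",q)][:6])
print(state())
E
```

```text
top {'fovy': 49.28388996480078, 'cx': 321.2165719455152, 'cy': 196.0256604532803, 'dist_coeffs': array([-0.11139818,  0.        ,  0.        ,  0.        ,  0.        ]), 'eye': array([0.25517128, 0.00232042, 1.42755798]), 'orientation': array([  9.73700042,  -0.9529714 , -89.18584697])}
scene {'fovy': 57.26473195544224, 'cx': 322.5348826456043, 'cy': 192.24417353535034, 'dist_coeffs': array([-0.07001861,  0.        ,  0.        ,  0.        ,  0.        ]), 'eye': array([1.29501681, 0.01274191, 0.88840985]), 'orientation': array([44.25278528,  0.57176038, 91.48732928])}
tin_round_a [([195.0, 112.0, 228.0, 146.0], 0.86), ([248.0, 136.0, 280.0, 171.0], 0.83), ([192.0, 250.0, 229.0, 286.0], 0.64), ([302.0, 133.0, 338.0, 164.0], 0.6), ([157.0, 239.0, 190.0, 270.0], 0.55)]
tin_bar [([247.0, 197.0, 281.0, 231.0], 0.83), ([305.0, 133.0, 337.0, 166.0], 0.47)]
sign_round [([146.0, 167.0, 162.0, 196.0], 0.57)]
sign_bar [([144.0, 164.0, 164.0, 197.0], 0.58), ([467.0, 171.0, 488.0, 203.0], 0.56)]
nest_left [([178.0, 149.0, 227.0, 228.0], 0.67), ([145.0, 166.0, 163.0, 196.0], 0.3)]
salt_cellar []
ramekin [([358.0, 141.0, 377.0, 160.0], 0.67)]
timer [([305.0, 205.0, 328.0, 225.0], 0.66)]
{'t': 0.5, 'joints': array([-7.75774773e+01,  1.95973692e+01,  8.73286104e+01, -2.06304195e-04,
        7.30753868e+01, -8.36479740e+00]), 'qd': array([ 0.01157463,  0.00355222, -0.04026618, -0.00588346, -0.00459581,
        0.0049354 ]), 'tau': array([-1.55464157e-03, -4.30814338e+01, -2.44312602e+01,  7.17360154e-02,
        4.89570480e-02, -1.73899116e-05]), 'tool_pos': array([ 0.18634172, -0.4907988 ,  0.19139535]), 'eef_rot': array([179.85439188,  89.99861943, 110.64177204]), 'contact_force': array([ 0.47853688,  0.42708308, -0.3917133 ]), 'wrist_torque': array([-0.04528836, -0.03042176,  0.03815868]), 'width': 0.09198301285471132}
```

```bash
python3 - <<'E'
import cv2
a=cv2.imread("pics/top0.png"); cv2.imwrite("pics/top0c.png",cv2.resize(a[90:290,120:520],None,fx=2,fy=2,interpolation=cv2.INTER_CUBIC))
E
```

```text
(no output)
```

View pics/top0c.png

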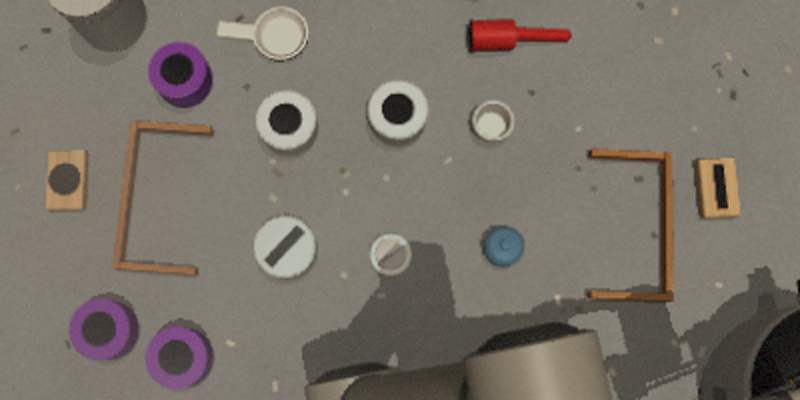

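View pics/scene0.png

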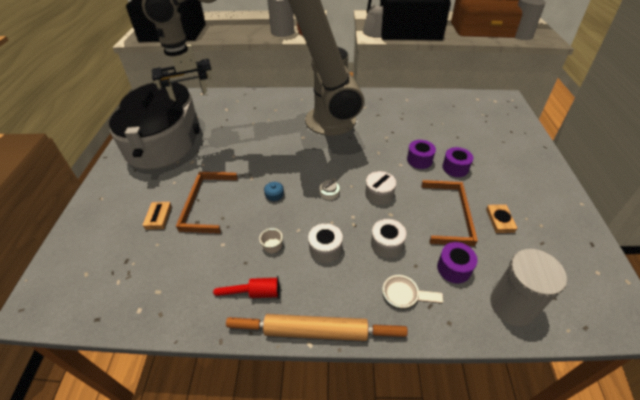

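The top crop shows three steel tins: round tags at crop (286,119) and (398,109), and a bar tag at (286,246). The purple look-alikes are at (180,72), (101,328) and (178,355). The left sign is round and the right sign is a bar. The ramekin is at (492,121), the timer at (390,254) and the salt cellar at (503,246). Next I'll measure positions.

```bash
cat > meas.py <<'E'
from h import *
def circ_fit(im,uv,z,r,white=True):
    pass
def tins(im):
    g=cv2.cvtColor(im,cv2.COLOR_RGB2HSV); return g
E
python3 - <<'E'
from h import *
im=cv2.imread("pics/top0.png")[:,:,::-1]; big=im.copy()
hsv=cv2.cvtColor(np.ascontiguousarray(im),cv2.COLOR_RGB2HSV)
# nests: brown
m=((hsv[:,:,0]<20)&(hsv[:,:,1]>90)&(hsv[:,:,2]>60)).astype(np.uint8)
n,l,s,c=cv2.connectedComponentsWithStats(m,connectivity=8)
for i in range(1,n):
    if s[i,4]>25:
        ys,xs=np.where(l==i); P=ray("top",np.c_[xs,ys],0.03)[:,:2].astype(np.float32)
        r=cv2.minAreaRect(P); print("brown",s[i],np.round(r[0],4),np.round(r[1],4),round(r[2],2)); print(np.round(cv2.boxPoints(r),3).tolist())
# dark tags
for name,(u,v) in dict(ra=(286,119),rb=(398,109),bar=(286,246),p1=(180,72),p2=(101,328),p3=(178,355)).items():
    u,v=120+u/2,90+v/2
    x0,y0=int(u)-11,int(v)-11
    sub=im[y0:y0+23,x0:x0+23].sum(2)
    mm=(sub<(sub[11,11]+ (450 if name[0]!='p' else 0))/2).astype(np.uint8) if name[0]!='p' else (hsv[y0:y0+23,x0:x0+23,1]<90).astype(np.uint8)
    n,l,s,c=cv2.connectedComponentsWithStats(mm,connectivity=4)
    k=l[11,11]; w=ray("top",c[k]+[x0,y0],0.065)[0]
    print(name,np.round(c[k]+[x0,y0],1),s[k,4],np.round(w,4))
for name,(u,v,z) in dict(ramekin=(492,121,.042),timer=(390,254,.045),salt=(503,246,.045),signR=(64,179,.027),signB=(721,187,.027)).items():
    print(name,np.round(ray("top",[120+u/2,90+v/2],z)[0],3))
E
```

```text
brown [    0     0   640   400 75046] [0.5361 0.0114] [1.4729 2.4502] 0.99
[[-0.22100000083446503, 1.2239999771118164], [-0.17900000512599945, -1.2259999513626099], [1.2940000295639038, -1.2009999752044678], [1.2510000467300415, 1.2489999532699585]]
brown [ 288   69   74   18 1102] [ 0.9097 -0.0234] [0.2516 0.0577] 88.32
[[0.8769999742507935, -0.14800000190734863], [0.9350000023841858, -0.15000000596046448], [0.9419999718666077, 0.10100000351667404], [0.8849999904632568, 0.10300000011920929]]
brown [261  72  25   8 183] [0.9137 0.1547] [0.0262 0.0834] 0.81
[[0.8999999761581421, 0.19599999487400055], [0.9010000228881836, 0.11299999803304672], [0.9269999861717224, 0.11299999803304672], [0.9259999990463257, 0.19699999690055847]]
brown [365  76  25   9 180] [ 0.9042 -0.2043] [0.0834 0.0278] 88.67
[[0.8889999985694885, -0.2460000067949295], [0.9169999957084656, -0.2460000067949295], [0.9190000295639038, -0.16300000250339508], [0.890999972820282, -0.16200000047683716]]
brown [356 100  50  16 522] [ 0.8045 -0.215 ] [0.0541 0.1689] 1.52
[[0.7749999761581421, -0.13099999725818634], [0.7799999
[... 784 characters left out ...]
6743], [0.35899999737739563, -0.3190000057220459]]
brown [467 169  23  30 491] [ 0.547  -0.5419] [0.1011 0.0695] 4.08
[[0.49399998784065247, -0.5109999775886536], [0.49900001287460327, -0.5799999833106995], [0.6000000238418579, -0.5730000138282776], [0.5950000286102295, -0.5040000081062317]]
ra [262.3 149. ] 197 [0.6403 0.1757 0.065 ]
rb [318.4 144. ] 192 [ 0.6605 -0.0056  0.065 ]
bar [261.6 212.7] 119 [0.4328 0.1702 0.065 ]
p1 [208.  124.4] 182 [0.7218 0.3584 0.065 ]
p2 [168.9 254.3] 251 [0.296  0.4575 0.065 ]
p3 [207.4 268.9] 270 [0.254  0.3328 0.065 ]
ramekin [ 0.648 -0.163  0.042]
timer [0.424 0.002 0.045]
salt [ 0.44  -0.179  0.045]
signR [0.542 0.545 0.027]
signB [ 0.547 -0.55   0.027]
```

```bash
cat > plan.py <<'E'
from h import *
import json
def plan(wps,jaw,sign=1,s=None):
    """wps: (x,y,z,heading_deg,step). tool y = sign*heading. Prints rows."""
    s=s or state(); p=np.array(s["tool_pos"]); M=R.from_euler('xyz',s["eef_rot"],degrees=True).as_matrix()
    ya=np.degrees(np.arctan2(M[1,1],M[0,1])); rows=[]
    for x,y,z,hd,st in wps:
        t=np.array([x,y,z]); tgt=hd if sign>0 else hd+180
        da=(tgt-ya+180)%360-180
        n=max(1,int(np.ceil(np.linalg.norm(t-p)/st)),int(np.ceil(abs(da)/9)))
        for i in range(n):
            d=(t-p)/n; a=np.radians(ya+da*i/n)
            yv=np.array([np.cos(a),np.sin(a),0]); xv=np.array([0,0,-1.]); zv=np.cross(xv,yv)
            r=dict(tx=round(float(d@xv),4),ty=round(float(d@yv),4),tz=round(float(d@zv),4),ax=round(float(-da/n/10),2),jaw=jaw)
            rows.append({k:v for k,v in r.items() if v or k=="jaw"})
        p=t; ya+=da
    print(len(rows)); print(json.dumps(rows))
def st():
    s=state(); M=R.from_euler('xyz',s["eef_rot"],degrees=True).as_matrix()
    print("t",round(s["t"],2),"tcp",np.round(s["tool_pos"],4),"j",np.round(s["joints"],0),"F",np.round(s["contact_force"],1),"w",round(s["width"],3),"tool y ang",round(float(np.degrees(np.arctan2(M[1,1],M[0,1]))),1),"x",np.round(M[:,0],3))
E
python3 -c "
from plan import *
st()
h=130
d=lambda a,h:(np.array([np.cos(np.radians(h)),np.sin(np.radians(h))])*a)
ra=np.array([.640,.176]); b=ra-d(.075,h)
for sg in(1,-1): plan([(.35,-.40,.20,h,.05),(*b,.12,h,.05),(*b,.02,h,.05)],.39,sg)
"
```

```text
t 0.5 tcp [ 0.1863 -0.4908  0.1914] j [-78.  20.  87.  -0.  73.  -8.] F [ 0.5  0.4 -0.4] w 0.092 tool y ang 20.8 x [-0.  0. -1.]
28
[{"tx": -0.0007, "ty": 0.0142, "tz": -0.0021, "ax": -0.84, "jaw": 0.39}, {"tx": -0.0007, "ty": 0.0144, "ax": -0.84, "jaw": 0.39}, {"tx": -0.0007, "ty": 0.0142, "tz": 0.0021, "ax": -0.84, "jaw": 0.39}, {"tx": -0.0007, "ty": 0.0138, "tz": 0.0042, "ax": -0.84, "jaw": 0.39}, {"tx": -0.0007, "ty": 0.013, "tz": 0.0062, "ax": -0.84, "jaw": 0.39}, {"tx": -0.0007, "ty": 0.012, "tz": 0.008, "ax": -0.84, "jaw": 0.39}, {"tx": -0.0007, "ty": 0.0107, "tz": 0.0097, "ax": -0.84, "jaw": 0.39}, {"tx": -0.0007, "ty": 0.0091, "tz": 0.0111, "ax": -0.84, "jaw": 0.39}, {"tx": -0.0007, "ty": 0.0074, "tz": 0.0123, "ax": -0.84, "jaw": 0.39}, {"tx": -0.0007, "ty": 0.0055, "tz": 0.0133, "ax": -0.84, "jaw": 0.39}, {"tx": -0.0007, "ty": 0.0035, "tz": 0.014, "ax": -0.84, "jaw": 0.39}, {"tx": -0.0007, "ty": 0.0015, "tz": 0.0143, "ax": -0.84, "jaw": 0.39}, {"tx": -0.0007, "ty": -0.0006, "tz": 0.0144, "ax": -0.84, "jaw": 0.39}, {"tx": 0.0062, "ty": 0.0138, "tz": 0.0456, "jaw": 0.39}, {"t
[... 1425 characters left out ...]
tx": 0.0062, "ty": -0.0138, "tz": -0.0456, "jaw": 0.39}, {"tx": 0.0062, "ty": -0.0138, "tz": -0.0456, "jaw": 0.39}, {"tx": 0.0062, "ty": -0.0138, "tz": -0.0456, "jaw": 0.39}, {"tx": 0.0062, "ty": -0.0138, "tz": -0.0456, "jaw": 0.39}, {"tx": 0.0062, "ty": -0.0138, "tz": -0.0456, "jaw": 0.39}, {"tx": 0.0062, "ty": -0.0138, "tz": -0.0456, "jaw": 0.39}, {"tx": 0.0062, "ty": -0.0138, "tz": -0.0456, "jaw": 0.39}, {"tx": 0.0062, "ty": -0.0138, "tz": -0.0456, "jaw": 0.39}, {"tx": 0.0062, "ty": -0.0138, "tz": -0.0456, "jaw": 0.39}, {"tx": 0.0062, "ty": -0.0138, "tz": -0.0456, "jaw": 0.39}, {"tx": 0.0062, "ty": -0.0138, "tz": -0.0456, "jaw": 0.39}, {"tx": 0.05, "jaw": 0.39}, {"tx": 0.05, "jaw": 0.39}]
```

```bash
python3 -c "
from plan import *
plan([(.186,-.491,.25,20.8,.06),(.35,-.30,.25,95,.06),(.688,.118,.15,130,.06)],.39)
"
```

```text
20
[{"tx": -0.0586, "ty": -0.0004, "tz": 0.0001, "jaw": 0.39}, {"ty": 0.0246, "tz": -0.0134, "ax": -0.82, "jaw": 0.39}, {"ty": 0.0262, "tz": -0.0097, "ax": -0.82, "jaw": 0.39}, {"ty": 0.0274, "tz": -0.0058, "ax": -0.82, "jaw": 0.39}, {"ty": 0.0279, "tz": -0.0019, "ax": -0.82, "jaw": 0.39}, {"ty": 0.0279, "tz": 0.0022, "ax": -0.82, "jaw": 0.39}, {"ty": 0.0273, "tz": 0.0061, "ax": -0.82, "jaw": 0.39}, {"ty": 0.0261, "tz": 0.01, "ax": -0.82, "jaw": 0.39}, {"ty": 0.0244, "tz": 0.0136, "ax": -0.82, "jaw": 0.39}, {"ty": 0.0222, "tz": 0.017, "ax": -0.82, "jaw": 0.39}, {"tx": 0.01, "ty": 0.0387, "tz": 0.0373, "ax": -0.35, "jaw": 0.39}, {"tx": 0.01, "ty": 0.0363, "tz": 0.0396, "ax": -0.35, "jaw": 0.39}, {"tx": 0.01, "ty": 0.0339, "tz": 0.0418, "ax": -0.35, "jaw": 0.39}, {"tx": 0.01, "ty": 0.0312, "tz": 0.0437, "ax": -0.35, "jaw": 0.39}, {"tx": 0.01, "ty": 0.0285, "tz": 0.0456, "ax": -0.35, "jaw": 0.39}, {"tx": 0.01, "ty": 0.0257, "tz": 0.0472, "ax": -0.35, "jaw": 0.39}, {"tx": 0.01, "ty": 0.0228, "tz": 0.0487, "ax": -0.35, "jaw": 0.39}, {"tx": 0.01, "ty": 0.0197, "tz": 0.05, "ax": -0.35, "jaw": 0.39}, {"tx": 0.01, "ty": 0.0166, "tz": 0.0511, "ax": -0.35, "jaw": 0.39}, {"tx": 0.01, "ty": 0.0135, "tz": 0.052, "ax": -0.35, "jaw": 0.39}]
```

Request:
step_arm --increments '[{"tx":-0.058,"jaw":0.39},{"ty":0.025,"tz":-0.013,"ax":-0.82,"jaw":0.39},{"ty":0.026,"tz":-0.01,"ax":-0.82,"jaw":0.39},{"ty":0.027,"tz":-0.006,"ax":-0.82,"jaw":0.39},{"ty":0.028,"tz":-0.002,"ax":-0.82,"jaw":0.39},{"ty":0.028,"tz":0.002,"ax":-0.82,"jaw":0.39},{"ty":0.027,"tz":0.006,"ax":-0.82,"jaw":0.39},{"ty":0.026,"tz":0.01,"ax":-0.82,"jaw":0.39},{"ty":0.024,"tz":0.014,"ax":-0.82,"jaw":0.39},{"ty":0.022,"tz":0.017,"ax":-0.82,"jaw":0.39},{"tx":0.01,"ty":0.039,"tz":0.037,"ax":-0.35,"jaw":0.39},{"tx":0.01,"ty":0.036,"tz":0.04,"ax":-0.35,"jaw":0.39},{"tx":0.01,"ty":0.034,"tz":0.042,"ax":-0.35,"jaw":0.39},{"tx":0.01,"ty":0.031,"tz":0.044,"ax":-0.35,"jaw":0.39},{"tx":0.01,"ty":0.028,"tz":0.046,"ax":-0.35,"jaw":0.39},{"tx":0.01,"ty":0.026,"tz":0.047,"ax":-0.35,"jaw":0.39},{"tx":0.01,"ty":0.023,"tz":0.049,"ax":-0.35,"jaw":0.39},{"tx":0.01,"ty":0.02,"tz":0.05,"ax":-0.35,"jaw":0.39}]'

```text
invalid input at $.increments[0]: expected keys tx, ty, tz, ax, ay, az, jaw
```

```bash
python3 -c "
from plan import *
st()
plan([(.69,.116,.12,130,.05),(.69,.116,.020,130,.035)],.39)
"
```

```text
t 0.5 tcp [ 0.1863 -0.4908  0.1914] j [-78.  20.  87.  -0.  73.  -8.] F [ 0.5  0.4 -0.4] w 0.092 tool y ang 20.8 x [-0.  0. -1.]
19
[{"tx": 0.0045, "ty": 0.0429, "tz": -0.0243, "ax": -0.68, "jaw": 0.39}, {"tx": 0.0045, "ty": 0.0455, "tz": -0.019, "ax": -0.68, "jaw": 0.39}, {"tx": 0.0045, "ty": 0.0474, "tz": -0.0135, "ax": -0.68, "jaw": 0.39}, {"tx": 0.0045, "ty": 0.0487, "tz": -0.0077, "ax": -0.68, "jaw": 0.39}, {"tx": 0.0045, "ty": 0.0493, "tz": -0.0019, "ax": -0.68, "jaw": 0.39}, {"tx": 0.0045, "ty": 0.0491, "tz": 0.004, "ax": -0.68, "jaw": 0.39}, {"tx": 0.0045, "ty": 0.0483, "tz": 0.0098, "ax": -0.68, "jaw": 0.39}, {"tx": 0.0045, "ty": 0.0468, "tz": 0.0154, "ax": -0.68, "jaw": 0.39}, {"tx": 0.0045, "ty": 0.0446, "tz": 0.0209, "ax": -0.68, "jaw": 0.39}, {"tx": 0.0045, "ty": 0.0418, "tz": 0.0261, "ax": -0.68, "jaw": 0.39}, {"tx": 0.0045, "ty": 0.0384, "tz": 0.0308, "ax": -0.68, "jaw": 0.39}, {"tx": 0.0045, "ty": 0.0345, "tz": 0.0352, "ax": -0.68, "jaw": 0.39}, {"tx": 0.0045, "ty": 0.0301, "tz": 0.039, "ax": -0.68, "jaw": 0.39}, {"tx": 0.0045, "ty": 0.0252, "tz": 0.0423, "ax": -0.68, "jaw": 0.39}, {"tx": 0.0045, "ty": 0.02, "tz": 0.045, "ax": -0.68, "jaw": 0.39}, {"tx": 0.0045, "ty": 0.0145, "tz": 0.0471, "ax": -0.68, "jaw": 0.39}, {"tx": 0.0333, "jaw": 0.39}, {"tx": 0.0333, "jaw": 0.39}, {"tx": 0.0333, "jaw": 0.39}]
```

Request:
step_arm --increments '[{"tx":-0.058,"ty":0,"tz":0,"ax":0,"ay":0,"az":0,"jaw":0.39},{"tx":0,"ty":0.025,"tz":-0.013,"ax":-0.82,"ay":0,"az":0,"jaw":0.39},{"tx":0,"ty":0.026,"tz":-0.01,"ax":-0.82,"ay":0,"az":0,"jaw":0.39},{"tx":0,"ty":0.027,"tz":-0.006,"ax":-0.82,"ay":0,"az":0,"jaw":0.39},{"tx":0,"ty":0.028,"tz":-0.002,"ax":-0.82,"ay":0,"az":0,"jaw":0.39},{"tx":0,"ty":0.028,"tz":0.002,"ax":-0.82,"ay":0,"az":0,"jaw":0.39},{"tx":0,"ty":0.027,"tz":0.006,"ax":-0.82,"ay":0,"az":0,"jaw":0.39},{"tx":0,"ty":0.026,"tz":0.01,"ax":-0.82,"ay":0,"az":0,"jaw":0.39},{"tx":0,"ty":0.024,"tz":0.014,"ax":-0.82,"ay":0,"az":0,"jaw":0.39},{"tx":0,"ty":0.022,"tz":0.017,"ax":-0.82,"ay":0,"az":0,"jaw":0.39},{"tx":0.01,"ty":0.039,"tz":0.037,"ax":-0.35,"ay":0,"az":0,"jaw":0.39},{"tx":0.01,"ty":0.036,"tz":0.04,"ax":-0.35,"ay":0,"az":0,"jaw":0.39},{"tx":0.01,"ty":0.034,"tz":0.042,"ax":-0.35,"ay":0,"az":0,"jaw":0.39},{"tx":0.01,"ty":0.031,"tz":0.044,"ax":-0.35,"ay":0,"az":0,"jaw":0.39},{"tx":0.01,"ty":0.028,"tz":0.046,"ax":-0.35,"ay":0,"az":0,"jaw":0.39},{"tx":0.01,"ty":0.026,"tz":0.047,"ax":-0.35,"ay":0,"az":0,"jaw":0.39},{"tx":0.01,"ty":0.023,"tz":0.049,"ax":-0.35,"ay":0,"az":0,"jaw":0.39},{"tx":0.01,"ty":0.02,"tz":0.05,"ax":-0.35,"ay":0,"az":0,"jaw":0.39}]'

```text
t: 2.75
tool_pos: [0.6182, 0.0602, 0.1709]
eef_rot: [-72.1, 89.5, -36.6]
contact_force: [0.6, -0.7, -0.1]
width: 0.056
```

```bash
sed -i 's/,4),ty/,3),ty/; s/,4),tz/,3),tz/; s/,4),ax/,3),ax/; s/ax=round(float(-da\/n\/10),2)/ax=round(float(-da\/n\/10),2),ay=0,az=0/; s/rows.append({.*/rows.append(r)/' plan.py; python3 -c "
from plan import *
st()
plan([(.69,.116,.12,130,.05),(.69,.116,.020,130,.035)],.39)
"
```

```text
t 2.75 tcp [0.6182 0.0602 0.1709] j [ -1.  30.  73.  -0.  76. -37.] F [ 0.6 -0.7 -0.1] w 0.056 tool y ang 125.6 x [ 0.007 -0.005 -1.   ]
6
[{"tx": 0.017, "ty": 0.001, "tz": 0.03, "ax": -0.15, "ay": 0, "az": 0, "jaw": 0.39}, {"tx": 0.017, "ty": 0.0, "tz": 0.03, "ax": -0.15, "ay": 0, "az": 0, "jaw": 0.39}, {"tx": 0.017, "ty": -0.0, "tz": 0.03, "ax": -0.15, "ay": 0, "az": 0, "jaw": 0.39}, {"tx": 0.033, "ty": 0.0, "tz": 0.0, "ax": -0.0, "ay": 0, "az": 0, "jaw": 0.39}, {"tx": 0.033, "ty": 0.0, "tz": 0.0, "ax": -0.0, "ay": 0, "az": 0, "jaw": 0.39}, {"tx": 0.033, "ty": 0.0, "tz": 0.0, "ax": -0.0, "ay": 0, "az": 0, "jaw": 0.39}]
```

Request:
step_arm --increments '[{"tx":0.017,"ty":0,"tz":0.03,"ax":-0.15,"ay":0,"az":0,"jaw":0.39},{"tx":0.017,"ty":0,"tz":0.03,"ax":-0.15,"ay":0,"az":0,"jaw":0.39},{"tx":0.017,"ty":0,"tz":0.03,"ax":-0.15,"ay":0,"az":0,"jaw":0.39},{"tx":0,"ty":0,"tz":0,"ax":0,"ay":0,"az":0,"jaw":0.39},{"tx":0.033,"ty":0,"tz":0,"ax":0,"ay":0,"az":0,"jaw":0.39},{"tx":0.03,"ty":0,"tz":0,"ax":0,"ay":0,"az":0,"jaw":0.39},{"tx":0.025,"ty":0,"tz":0,"ax":0,"ay":0,"az":0,"jaw":0.39},{"tx":0,"ty":0,"tz":0,"ax":0,"ay":0,"az":0,"jaw":0.39}]'

```text
t: 3.75
tool_pos: [0.6931, 0.1183, 0.0287]
eef_rot: [-77.7, 89.5, -37.2]
contact_force: [-0.5, -0.1, 0.7]
width: 0.0562
```

```bash
python3 -c "
from plan import *
st()
# push: tin to (.571,.250): TCP = tin - .049*h
c=np.array([.570,.255])-.0485*np.array([np.cos(np.radians(130)),np.sin(np.radians(130))])
print(c)
plan([(*c,.020,130,.012)],.39)
im=capture('top'); cv2.imwrite('pics/top1.png',cv2.resize(im[90:290,120:520],None,fx=2,fy=2,interpolation=cv2.INTER_CUBIC)[:,:,::-1])
"
```

```text
t 3.75 tcp [0.6931 0.1183 0.0287] j [  4.  46.  67.  -0.  67. -37.] F [-0.5 -0.1  0.7] w 0.056 tool y ang 130.4 x [ 0.007 -0.006 -1.   ]
[0.6011752  0.21784684]
12
[{"tx": 0.001, "ty": 0.011, "tz": -0.0, "ax": 0.0, "ay": 0, "az": 0, "jaw": 0.39}, {"tx": 0.001, "ty": 0.011, "tz": -0.0, "ax": 0.0, "ay": 0, "az": 0, "jaw": 0.39}, {"tx": 0.001, "ty": 0.011, "tz": -0.0, "ax": 0.0, "ay": 0, "az": 0, "jaw": 0.39}, {"tx": 0.001, "ty": 0.011, "tz": -0.0, "ax": 0.0, "ay": 0, "az": 0, "jaw": 0.39}, {"tx": 0.001, "ty": 0.011, "tz": -0.0, "ax": 0.0, "ay": 0, "az": 0, "jaw": 0.39}, {"tx": 0.001, "ty": 0.011, "tz": -0.0, "ax": 0.0, "ay": 0, "az": 0, "jaw": 0.39}, {"tx": 0.001, "ty": 0.011, "tz": -0.0, "ax": 0.0, "ay": 0, "az": 0, "jaw": 0.39}, {"tx": 0.001, "ty": 0.011, "tz": -0.0, "ax": 0.0, "ay": 0, "az": 0, "jaw": 0.39}, {"tx": 0.001, "ty": 0.011, "tz": -0.001, "ax": 0.0, "ay": 0, "az": 0, "jaw": 0.39}, {"tx": 0.001, "ty": 0.011, "tz": -0.001, "ax": 0.0, "ay": 0, "az": 0, "jaw": 0.39}, {"tx": 0.001, "ty": 0.011, "tz": -0.001, "ax": 0.0, "ay": 0, "az": 0, "jaw": 0.39}, {"tx": 0.001, "ty": 0.011, "tz": -0.001, "ax": 0.0, "ay": 0, "az": 0, "jaw": 0.39}]
```

View pics/top1.png

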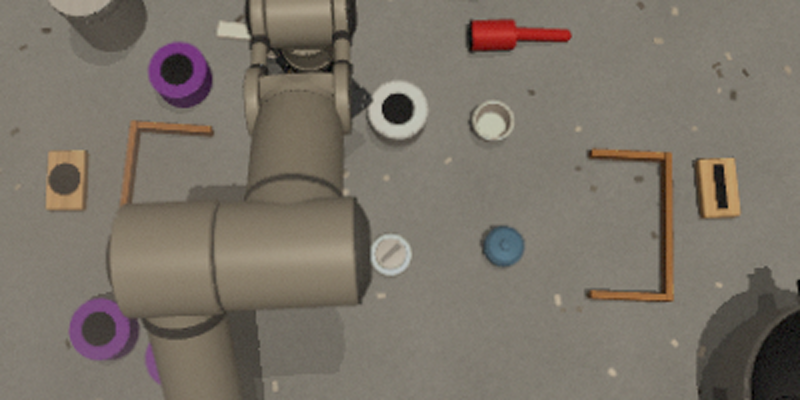

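The arm is behind tin a, which it hides from above. Tin b at (398,109) hasn't moved. Pushing leg 1.

Request:
step_arm --increments '[{"tx":0.003,"ty":0.011,"tz":0,"ax":0,"ay":0,"az":0,"jaw":0.39},{"tx":0.002,"ty":0.011,"tz":0,"ax":0,"ay":0,"az":0,"jaw":0.39},{"tx":0.001,"ty":0.011,"tz":0,"ax":0,"ay":0,"az":0,"jaw":0.39},{"tx":0.001,"ty":0.011,"tz":0,"ax":0,"ay":0,"az":0,"jaw":0.39},{"tx":0,"ty":0.011,"tz":0,"ax":0,"ay":0,"az":0,"jaw":0.39},{"tx":0,"ty":0.011,"tz":0,"ax":0,"ay":0,"az":0,"jaw":0.39},{"tx":0,"ty":0.011,"tz":0,"ax":0,"ay":0,"az":0,"jaw":0.39},{"tx":0,"ty":0.011,"tz":0,"ax":0,"ay":0,"az":0,"jaw":0.39}]'

```text
t: 4.8
tool_pos: [0.6361, 0.1889, 0.0274]
eef_rot: [-59.0, 88.8, -18.6]
contact_force: [0.9, -2.0, 2.1]
width: 0.0562
```

```bash
python3 -c "
from plan import *
st()
plan([(.601,.218,.020,130,.012)],.39)
im=capture('scene'); cv2.imwrite('pics/sc1.png',cv2.resize(im[100:300,320:560],None,fx=3,fy=3,interpolation=cv2.INTER_CUBIC)[:,:,::-1])
"
```

```text
t 4.8 tcp [0.6361 0.1889 0.0274] j [ 10.  42.  76.  -1.  61. -30.] F [ 0.9 -2.   2.1] w 0.056 tool y ang 130.4 x [ 0.019 -0.006 -1.   ]
4
[{"tx": 0.002, "ty": 0.011, "tz": -0.002, "ax": 0.01, "ay": 0, "az": 0, "jaw": 0.39}, {"tx": 0.002, "ty": 0.011, "tz": -0.002, "ax": 0.01, "ay": 0, "az": 0, "jaw": 0.39}, {"tx": 0.002, "ty": 0.011, "tz": -0.002, "ax": 0.01, "ay": 0, "az": 0, "jaw": 0.39}, {"tx": 0.002, "ty": 0.011, "tz": -0.002, "ax": 0.01, "ay": 0, "az": 0, "jaw": 0.39}]
```

View pics/sc1.png

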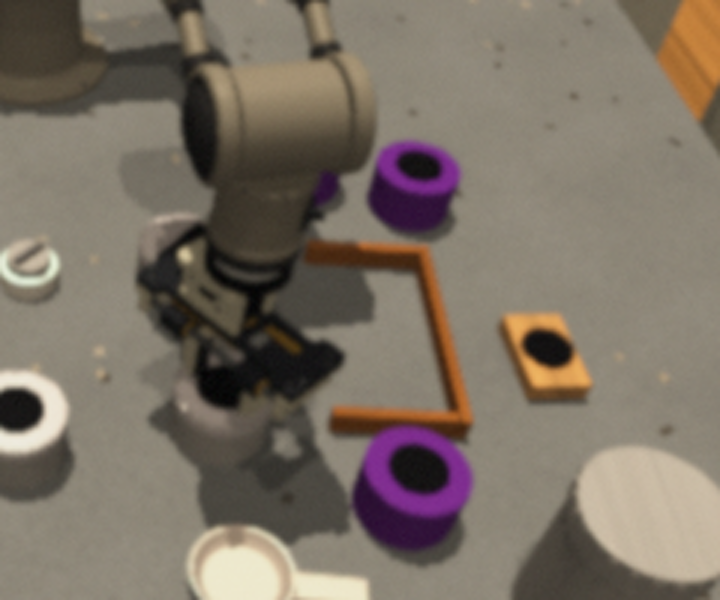

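```bash
python3 -c "
from plan import *
f=lambda P:np.round((proj('scene',P)-[320,100])*3).tolist()
print('TCP',f([.636,.189,.027]),'exp tag',f([.605,.226,.065]),'orig tag',f([.640,.176,.065]))
print('fingers',f([[.636+.037*.77,.189+.037*.64,.03],[.636-.037*.77,.189-.037*.64,.03],[.636+.037*.77,.189+.037*.64,.08],[.636-.037*.77,.189-.037*.64,.08]]))
print('rb tag',f([.6605,-.0056,.065]),'bar tag',f([.4328,.1702,.065]), 'nest corner',f([.6239,.3028,.03]))
print(ray('scene',[320+222/3,100+385/3],.065))
"
```

```text
TCP [[214.0, 411.0]] exp tag [[253.0, 362.0]] orig tag [[206.0, 390.0]]
fingers [[242.0, 433.0], [187.0, 386.0], [250.0, 401.0], [193.0, 353.0]]
rb tag [[14.0, 404.0]] bar tag [[181.0, 239.0]] nest corner [[328.0, 400.0]]
[[0.63423705 0.19219955 0.065     ]]
```

```bash
python3 -c "
from plan import *
im=cv2.imread('pics/sc1.png')[180:520,80:420]
im=np.clip(im.astype(float)*1.5,0,255).astype(np.uint8)
cv2.imwrite('pics/sc1z.png',cv2.resize(im,(600,600)))
"
```

```text
(no output)
```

View pics/sc1z.png

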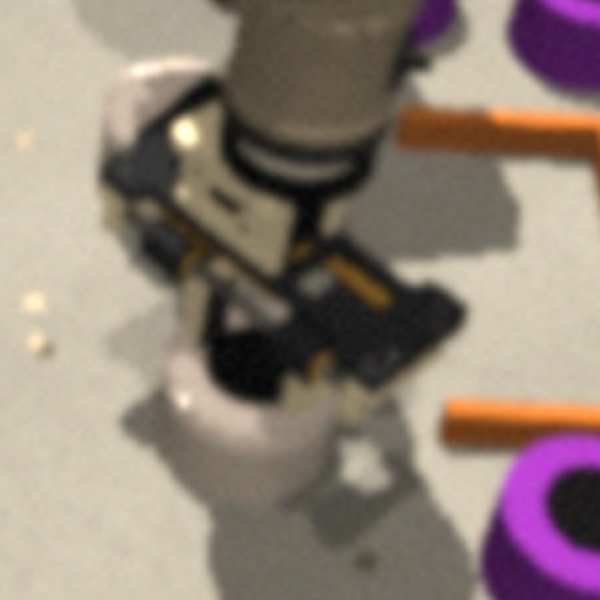

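```bash
python3 -c "
from plan import *
f=lambda P:np.round(((proj('scene',P)-[320,100])*3-[80,180])*600/340).tolist()
s=state();M=R.from_euler('xyz',s['eef_rot'],degrees=True).as_matrix();p=s['tool_pos']
g=lambda x,y,z:f(p+M@np.array([x,y,z]))[0]
for x in(-.066,-.1):
  print(x,[g(x,a,b) for a,b in((.0375,.095),(-.0375,.095),(-.0375,-.095),(.0375,-.095))])
print('fing out tips',[[g(x,a,b) for x in(0,-.06)] for a in(-.0095,.0095) for b in(.028,.047,-.028,-.047)])
for c in((.640,.176),(.605,.226),(.625,.20)): print(c,f([*c,.065]),'lid near/left/right/bottom',f([c[0]+.048,c[1],.062]),f([c[0],c[1]-.048,.062]),f([c[0],c[1]+.048,.062]),f([c[0]+.048,c[1],0]))
"
```

```text
-0.066 [[440.0, 401.0], [343.0, 477.0], [80.0, 259.0], [177.0, 197.0]]
-0.1 [[453.0, 359.0], [355.0, 435.0], [85.0, 216.0], [183.0, 154.0]]
fing out tips [[[263.0, 445.0], [280.0, 375.0]], [[289.0, 467.0], [307.0, 397.0]], [[190.0, 383.0], [203.0, 313.0]], [[166.0, 363.0], [177.0, 293.0]], [[287.0, 428.0], [304.0, 358.0]], [[313.0, 449.0], [331.0, 379.0]], [[214.0, 367.0], [227.0, 296.0]], [[189.0, 347.0], [202.0, 276.0]]]
(0.64, 0.176) [[222.0, 370.0]] lid near/left/right/bottom [[230.0, 445.0]] [[132.0, 372.0]] [[310.0, 374.0]] [[216.0, 513.0]]
(0.605, 0.226) [[306.0, 321.0]] lid near/left/right/bottom [[317.0, 393.0]] [[218.0, 323.0]] [[392.0, 325.0]] [[299.0, 462.0]]
(0.625, 0.2) [[263.0, 349.0]] lid near/left/right/bottom [[272.0, 423.0]] [[174.0, 351.0]] [[350.0, 353.0]] [[257.0, 491.0]]
```

The tin image fits (0.63, 0.195), but the fingers look as if they sit at lid height, which contradicts the z reading of 0.027. I'll lift clear and compare the fingertips with the reading.

Request:
step_arm --increments '[{"tx":-0.03,"ty":0,"tz":0,"ax":0,"ay":0,"az":0,"jaw":0.39},{"tx":-0.05,"ty":0,"tz":0,"ax":0,"ay":0,"az":0,"jaw":0.39},{"tx":-0.04,"ty":-0.04,"tz":0,"ax":0,"ay":0,"az":0,"jaw":0.39},{"tx":0,"ty":-0.05,"tz":0,"ax":0,"ay":0,"az":0,"jaw":0.39},{"tx":0,"ty":0,"tz":0,"ax":0,"ay":0,"az":0,"jaw":0.39}]'

```text
t: 5.48
tool_pos: [0.6907, 0.1252, 0.151]
eef_rot: [-50.1, 89.1, -9.5]
contact_force: [-0.8, 0.7, -0.5]
width: 0.0555
```

```bash
python3 -c "
from plan import *
st()
im=capture('scene'); 
s=state();M=R.from_euler('xyz',s['eef_rot'],degrees=True).as_matrix();p=s['tool_pos']
x0,y0=300,60
c=cv2.resize(im[y0:y0+200,x0:x0+240],None,fx=3,fy=3,interpolation=cv2.INTER_CUBIC)[:,:,::-1].copy()
def dot(q,col):
  u=(proj('scene',q)[0]-[x0,y0])*3; cv2.circle(c,(int(u[0]),int(u[1])),4,col,1)
for z in(.028,.047,-.028,-.047):
  for x,col in((0,(0,0,255)),(-.066,(0,255,0))): dot(p+M@np.array([x,0,z]),col)
for a,b in((.0375,.095),(-.0375,.095),(-.0375,-.095),(.0375,-.095)): dot(p+M@np.array([-.066,a,b]),(255,0,0))
cv2.imwrite('pics/sc2.png',c)
"
```

```text
t 5.47 tcp [0.6907 0.1252 0.151 ] j [  4.  40.  59.  -0.  80. -37.] F [-0.8  0.7 -0.5] w 0.055 tool y ang 130.7 x [ 0.015 -0.003 -1.   ]
```

View pics/sc2.png

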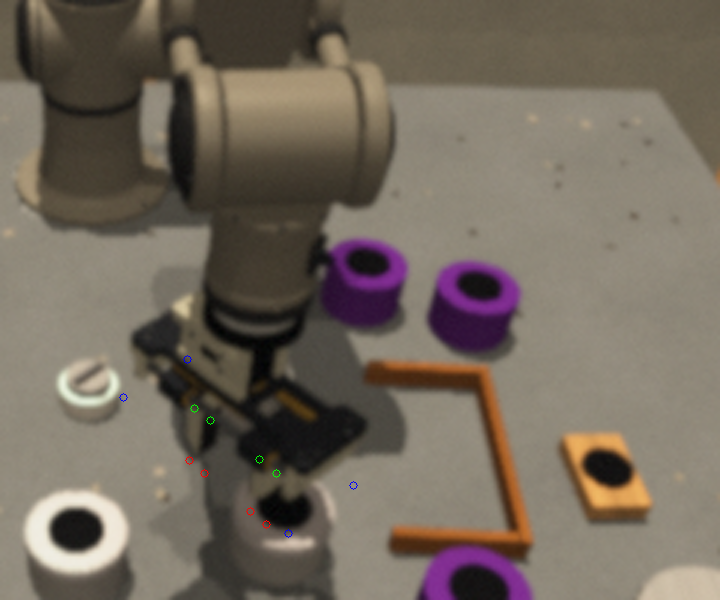

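```bash
python3 -c "
from plan import *
M=R.from_euler('xyz',[179.85439188,89.99861943,110.64177204],degrees=True).as_matrix();p=np.array([.18634,-.4908,.19139])
out=[]
for n,(x0,y0,x1,y1) in dict(scene=(120,20,240,140),top=(420,190,600,370)).items():
  im=cv2.imread(f'pics/{n}0.png')[y0:y1,x0:x1]; k=400//(x1-x0); k=400/(x1-x0)
  c=cv2.resize(np.clip(im*1.6,0,255).astype(np.uint8),(400,400),interpolation=cv2.INTER_CUBIC)
  for z in(.046,.065,-.046,-.065):
    for x,col in((0,(0,0,255)),(-.066,(0,255,0))):
      u=(proj(n,p+M@np.array([x,0,z]))[0]-[x0,y0])*k; cv2.circle(c,(int(u[0]),int(u[1])),4,col,1)
  out.append(c)
im=cv2.imread('pics/sc2.png')[380:580,130:330]
out.append(cv2.resize(np.clip(im*1.6,0,255).astype(np.uint8),(400,400),interpolation=cv2.INTER_CUBIC))
cv2.imwrite('pics/chk.png',np.hstack(out)[:, :1200])
cv2.imwrite('pics/chk.png',cv2.resize(np.hstack(out),(798,266),interpolation=cv2.INTER_AREA))
"
```

```text
(no output)
```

View pics/chk.png

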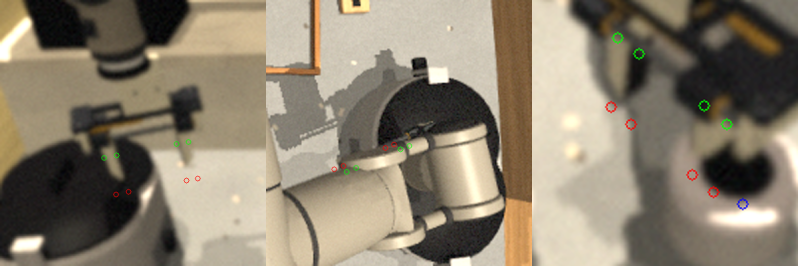

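Request:
step_arm --increments '[{"tx":0.04,"ty":-0.01,"tz":0,"ax":0,"ay":0,"az":0,"jaw":0.39},{"tx":0.045,"ty":0,"tz":0,"ax":0,"ay":0,"az":0,"jaw":0.39},{"tx":0.035,"ty":0,"tz":0,"ax":0,"ay":0,"az":0,"jaw":0.39},{"tx":0,"ty":0,"tz":0,"ax":0,"ay":0,"az":0,"jaw":0.39},{"tx":0.008,"ty":0,"tz":0,"ax":0,"ay":0,"az":0,"jaw":0.39},{"tx":0.006,"ty":0,"tz":0,"ax":0,"ay":0,"az":0,"jaw":0.39}]'

```text
t: 6.28
tool_pos: [0.6967, 0.1271, 0.0169]
eef_rot: [-31.6, 89.0, 9.4]
contact_force: [-0.2, -1.1, -0.1]
width: 0.0559
```

```bash
python3 -c "
from plan import *
st()
im=capture('scene'); 
s=state();M=R.from_euler('xyz',s['eef_rot'],degrees=True).as_matrix();p=s['tool_pos']
x0,y0=330,130
c=cv2.resize(np.clip(im[y0:y0+150,x0:x0+150]*1.5,0,255).astype(np.uint8),None,fx=4,fy=4,interpolation=cv2.INTER_CUBIC)[:,:,::-1].copy()
def dot(q,col):
  u=(proj('scene',q)[0]-[x0,y0])*4; cv2.circle(c,(int(u[0]),int(u[1])),4,col,1)
for z in(.028,.047,-.028,-.047):
  for x,col in((0,(0,0,255)),(-.066,(0,255,0))): dot(p+M@np.array([x,0,z]),col)
for a in np.linspace(0,6.28,24): dot([.637+.048*np.cos(a),.192+.048*np.sin(a),.062],(255,255,0))
cv2.imwrite('pics/sc3.png',c)
"
```

```text
t 6.28 tcp [0.6967 0.1271 0.0169] j [  4.  47.  67.   0.  65. -37.] F [-0.2 -1.1 -0.1] w 0.056 tool y ang 131.0 x [ 0.018  0.003 -1.   ]
```

View pics/sc3.png

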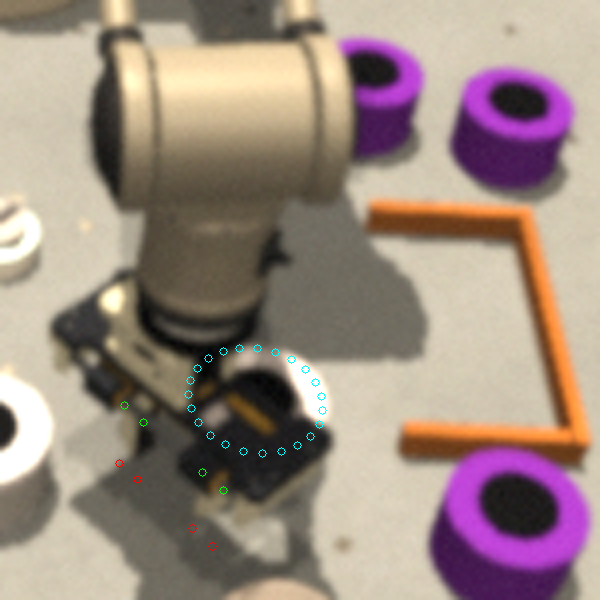

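Request:
step_arm --increments '[{"tx":0.006,"ty":0,"tz":0,"ax":0,"ay":0,"az":0,"jaw":0.39},{"tx":0.005,"ty":0,"tz":0,"ax":0,"ay":0,"az":0,"jaw":0.39},{"tx":0.003,"ty":0,"tz":0,"ax":0,"ay":0,"az":0,"jaw":0.39}]'

```text
t: 6.7
tool_pos: [0.6982, 0.1271, 0.0037]
eef_rot: [-32.1, 88.8, 8.9]
contact_force: [-0.5, -0.7, -0.3]
width: 0.056
```

```bash
python3 -c "
from plan import *
st()
for n in ('top','scene'):
  im=capture(n); cv2.imwrite('pics/%s4.png'%n,im[:,:,::-1])
"
```

```text
t 6.7 tcp [0.6982 0.1271 0.0037] j [  4.  48.  68.   0.  63. -37.] F [-0.5 -0.7 -0.3] w 0.056 tool y ang 131.0 x [ 0.021  0.003 -1.   ]
```

Request:
step_arm --increments '[{"tx":0.003,"ty":0,"tz":0,"ax":0,"ay":0,"az":0,"jaw":0.39},{"tx":0.003,"ty":0,"tz":0,"ax":0,"ay":0,"az":0,"jaw":0.39},{"tx":0.003,"ty":0,"tz":0,"ax":0,"ay":0,"az":0,"jaw":0.39}]'

```text
t: 7.18
tool_pos: [0.6984, 0.1271, -0.0057]
eef_rot: [-32.1, 88.8, 8.9]
contact_force: [-0.1, 1.1, 0.6]
width: 0.0559
```

Request:
step_arm --increments '[{"tx":0.003,"ty":0,"tz":0,"ax":0,"ay":0,"az":0,"jaw":0.39},{"tx":0.003,"ty":0,"tz":0,"ax":0,"ay":0,"az":0,"jaw":0.39},{"tx":0.003,"ty":0,"tz":0,"ax":0,"ay":0,"az":0,"jaw":0.39}]'

```text
t: 7.55
tool_pos: [0.6986, 0.1271, -0.0154]
eef_rot: [-32.0, 88.8, 9.0]
contact_force: [-1.2, -0.7, 0.6]
width: 0.0558
```

Request:
step_arm --increments '[{"tx":0.002,"ty":0,"tz":0,"ax":0,"ay":0,"az":0,"jaw":0.39},{"tx":0.002,"ty":0,"tz":0,"ax":0,"ay":0,"az":0,"jaw":0.39},{"tx":0.002,"ty":0,"tz":0,"ax":0,"ay":0,"az":0,"jaw":0.39}]'

```text
t: 7.92
tool_pos: [0.6987, 0.1271, -0.022]
eef_rot: [-32.1, 88.8, 8.9]
contact_force: [-0.1, -0.5, -0.8]
width: 0.0558
```

Request:
step_arm --increments '[{"tx":0.002,"ty":0,"tz":0,"ax":0,"ay":0,"az":0,"jaw":0.39},{"tx":0.002,"ty":0,"tz":0,"ax":0,"ay":0,"az":0,"jaw":0.39},{"tx":0.002,"ty":0,"tz":0,"ax":0,"ay":0,"az":0,"jaw":0.39}]'

```text
t: 8.3
tool_pos: [0.6989, 0.1272, -0.0283]
eef_rot: [-32.1, 88.8, 8.9]
contact_force: [0.2, -0.3, -0.7]
width: 0.0561
```

```bash
python3 -c "
from plan import *
st(); print(state()['tau'])
x0,y0=330,130
im=capture('scene')
s=state();M=R.from_euler('xyz',s['eef_rot'],degrees=True).as_matrix();p=s['tool_pos']
c=cv2.resize(np.clip(im[y0:y0+150,x0:x0+150]*1.5,0,255).astype(np.uint8),None,fx=4,fy=4,interpolation=cv2.INTER_CUBIC)[:,:,::-1].copy()
def dot(q,col):
  u=(proj('scene',q)[0]-[x0,y0])*4; cv2.circle(c,(int(u[0]),int(u[1])),4,col,1)
q=p+[0,0,.033]
for z in(.028,.047,-.028,-.047):
  for x,col in((0,(0,0,255)),(-.066,(0,255,0))): dot(q+M@np.array([x,0,z]),col)
for z in(.095,-.095):
  for y in(.0375,-.0375): dot(q+M@np.array([-.066,y,z]),(255,0,0))
cv2.imwrite('pics/sc5.png',c)
"
```

```text
t 8.3 tcp [ 0.6989  0.1272 -0.0283] j [  4.  50.  69.   0.  60. -37.] F [ 0.2 -0.3 -0.7] w 0.056 tool y ang 131.0 x [ 0.021  0.003 -1.   ]
[-1.23574748e-03 -6.45515513e+01 -2.18084925e+01  4.46718105e-02
  1.98166055e-02  1.01694728e-03]
```

View pics/sc5.png

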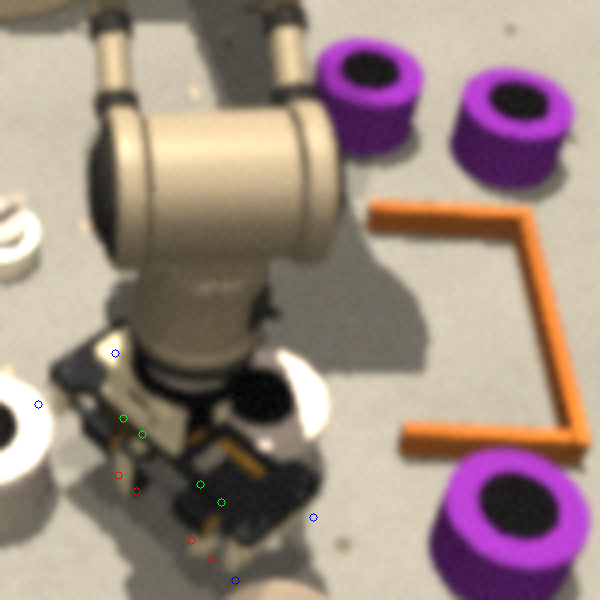

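Request:
step_arm --increments '[{"tx":0.002,"ty":0,"tz":0,"ax":0,"ay":0,"az":0,"jaw":0.39},{"tx":0.002,"ty":0,"tz":0,"ax":0,"ay":0,"az":0,"jaw":0.39},{"tx":0.002,"ty":0,"tz":0,"ax":0,"ay":0,"az":0,"jaw":0.39}]'

```text
t: 8.72
tool_pos: [0.699, 0.1272, -0.0346]
eef_rot: [-32.3, 88.8, 8.7]
contact_force: [-2.7, -0.6, 13.4]
width: 0.0564
```

```bash
python3 -c "
from plan import *
print(ray('scene',[330+262/4,130+395/4],.065))
"
```

```text
[[0.63569885 0.19633949 0.065     ]]
```

The scene view shows the tin's tag at crop (262,395), so the tin is at about (0.636, 0.196). The counter probe made contact at a reported z of -0.033, so the true tip sits about 33 mm above the reading here. The first push rode at lid height. I'll redo it at a reported z of about -0.012.

Request:
step_arm --increments '[{"tx":-0.012,"ty":0,"tz":0,"ax":0,"ay":0,"az":0,"jaw":0.39},{"tx":-0.012,"ty":0,"tz":0,"ax":0,"ay":0,"az":0,"jaw":0.39},{"tx":0,"ty":0.015,"tz":0,"ax":0,"ay":0,"az":0,"jaw":0.39},{"tx":0,"ty":0.015,"tz":0,"ax":0,"ay":0,"az":0,"jaw":0.39},{"tx":0,"ty":0.012,"tz":0,"ax":0,"ay":0,"az":0,"jaw":0.39},{"tx":0,"ty":0.012,"tz":-0.002,"ax":0,"ay":0,"az":0,"jaw":0.39},{"tx":0,"ty":0.012,"tz":-0.002,"ax":0,"ay":0,"az":0,"jaw":0.39}]'

```text
t: 9.6
tool_pos: [0.6503, 0.1767, -0.0091]
eef_rot: [-35.9, 88.6, 5.1]
contact_force: [2.9, -2.1, 1.1]
width: 0.056
```

```bash
python3 -c "
from plan import *
st()
plan([(.604,.218,-.012,131,.012)],.39)
im=capture('scene'); cv2.imwrite('pics/sc6.png',im[:,:,::-1])
for r in look_for('scene','tin_round_a'): print(np.round(r['rect']),round(r['p'],2))
"
```

```text
t 9.6 tcp [ 0.6503  0.1767 -0.0091] j [  9.  45.  76.  -0.  58. -32.] F [ 2.9 -2.1  1.1] w 0.056 tool y ang 131.0 x [ 0.024  0.002 -1.   ]
6
[{"tx": 0.0, "ty": 0.01, "tz": -0.001, "ax": 0.0, "ay": 0, "az": 0, "jaw": 0.39}, {"tx": 0.0, "ty": 0.01, "tz": -0.001, "ax": 0.0, "ay": 0, "az": 0, "jaw": 0.39}, {"tx": 0.0, "ty": 0.01, "tz": -0.001, "ax": 0.0, "ay": 0, "az": 0, "jaw": 0.39}, {"tx": 0.0, "ty": 0.01, "tz": -0.001, "ax": 0.0, "ay": 0, "az": 0, "jaw": 0.39}, {"tx": 0.0, "ty": 0.01, "tz": -0.001, "ax": 0.0, "ay": 0, "az": 0, "jaw": 0.39}, {"tx": 0.0, "ty": 0.01, "tz": -0.001, "ax": 0.0, "ay": 0, "az": 0, "jaw": 0.39}]
[435. 244. 476. 284.] 0.92
[443. 146. 471. 180.] 0.87
[383. 214. 416. 249.] 0.68
```

Request:
step_arm --increments '[{"tx":0,"ty":0.01,"tz":-0.001,"ax":0,"ay":0,"az":0,"jaw":0.39},{"tx":0,"ty":0.01,"tz":-0.001,"ax":0,"ay":0,"az":0,"jaw":0.39},{"tx":0,"ty":0.01,"tz":-0.001,"ax":0,"ay":0,"az":0,"jaw":0.39},{"tx":0,"ty":0.01,"tz":-0.001,"ax":0,"ay":0,"az":0,"jaw":0.39},{"tx":0,"ty":0.01,"tz":-0.001,"ax":0,"ay":0,"az":0,"jaw":0.39},{"tx":0,"ty":0.01,"tz":-0.001,"ax":0,"ay":0,"az":0,"jaw":0.39},{"tx":0,"ty":0,"tz":0,"ax":0,"ay":0,"az":0,"jaw":0.39}]'

```text
t: 10.58
tool_pos: [0.6034, 0.2214, -0.0096]
eef_rot: [-34.3, 88.6, 6.7]
contact_force: [-0.3, -0.2, 0.9]
width: 0.0561
```

```bash
python3 -c "
from plan import *
st()
im=capture('scene'); cv2.imwrite('pics/sc7.png',im[:,:,::-1])
for r in look_for('scene','tin_round_a'):
  a=np.array(r['rect']); print(np.round(a),round(r['p'],2), np.round(ray('scene',[(a[0]+a[2])/2,(a[1]+a[3])/2],.035),3))
for c in((.572,.255),(.585,.24),(.636,.196)): 
  print(c,np.round(proj('scene',[[c[0],c[1]-.048,.04],[c[0],c[1]+.048,.04],[c[0]-.048,c[1],.062],[c[0]+.048,c[1],0]]),0).tolist())
"
```

```text
t 10.57 tcp [ 0.6034  0.2214 -0.0096] j [ 13.  43.  82.  -0.  54. -28.] F [-0.3 -0.2  0.9] w 0.056 tool y ang 131.1 x [ 0.024  0.003 -1.   ]
[437. 244. 479. 283.] 0.8 [[0.732 0.362 0.035]]
[308. 222. 344. 263.] 0.73 [[ 0.665 -0.001  0.035]]
[442. 146. 475. 178.] 0.72 [[0.306 0.463 0.035]]
[392. 204. 427. 238.] 0.63 [[0.582 0.25  0.035]]
[178. 168. 236. 235.] 0.2 [[ 0.51  -0.388  0.035]]
(0.572, 0.255) [[396.0, 217.0], [427.0, 218.0], [410.0, 201.0], [411.0, 238.0]]
(0.585, 0.24) [[391.0, 221.0], [423.0, 221.0], [406.0, 204.0], [407.0, 242.0]]
(0.636, 0.196) [[378.0, 234.0], [411.0, 234.0], [393.0, 217.0], [394.0, 256.0]]
```

```bash
python3 -c "
from plan import *
plan([(.627,.194,-.009,131,.04),(.635,.185,.07,131,.05),(.570,.165,.07,87,.05),(.570,.165,-.012,87,.045)],.39)
"
```

```text
10
[{"tx": -0.001, "ty": -0.036, "tz": 0.0, "ax": 0.0, "ay": 0, "az": 0, "jaw": 0.39}, {"tx": -0.04, "ty": -0.006, "tz": 0.0, "ax": -0.0, "ay": 0, "az": 0, "jaw": 0.39}, {"tx": -0.04, "ty": -0.006, "tz": 0.0, "ax": -0.0, "ay": 0, "az": 0, "jaw": 0.39}, {"tx": 0.0, "ty": 0.006, "tz": -0.012, "ax": 0.88, "ay": 0, "az": 0, "jaw": 0.39}, {"tx": 0.0, "ty": 0.004, "tz": -0.013, "ax": 0.88, "ay": 0, "az": 0, "jaw": 0.39}, {"tx": 0.0, "ty": 0.001, "tz": -0.014, "ax": 0.88, "ay": 0, "az": 0, "jaw": 0.39}, {"tx": 0.0, "ty": -0.001, "tz": -0.014, "ax": 0.88, "ay": 0, "az": 0, "jaw": 0.39}, {"tx": 0.0, "ty": -0.003, "tz": -0.013, "ax": 0.88, "ay": 0, "az": 0, "jaw": 0.39}, {"tx": 0.041, "ty": 0.0, "tz": 0.0, "ax": -0.0, "ay": 0, "az": 0, "jaw": 0.39}, {"tx": 0.041, "ty": 0.0, "tz": 0.0, "ax": -0.0, "ay": 0, "az": 0, "jaw": 0.39}]
```

Request:
step_arm --increments '[{"tx":0,"ty":-0.036,"tz":0,"ax":0,"ay":0,"az":0,"jaw":0.39},{"tx":-0.04,"ty":-0.006,"tz":0,"ax":0,"ay":0,"az":0,"jaw":0.39},{"tx":-0.04,"ty":-0.006,"tz":0,"ax":0,"ay":0,"az":0,"jaw":0.39},{"tx":0,"ty":0.006,"tz":-0.012,"ax":0.88,"ay":0.1,"az":0,"jaw":0.39},{"tx":0,"ty":0.004,"tz":-0.013,"ax":0.88,"ay":0.05,"az":0,"jaw":0.39},{"tx":0,"ty":0.001,"tz":-0.014,"ax":0.88,"ay":0,"az":0,"jaw":0.39},{"tx":0,"ty":-0.001,"tz":-0.014,"ax":0.88,"ay":0,"az":0,"jaw":0.39},{"tx":0,"ty":-0.003,"tz":-0.013,"ax":0.88,"ay":0,"az":0,"jaw":0.39},{"tx":0,"ty":0,"tz":0,"ax":0,"ay":0,"az":0,"jaw":0.39},{"tx":0.04,"ty":0,"tz":0,"ax":0,"ay":0,"az":0,"jaw":0.39},{"tx":0.038,"ty":0,"tz":0,"ax":0,"ay":0,"az":0,"jaw":0.39},{"tx":0,"ty":0,"tz":0,"ax":0,"ay":0,"az":0,"jaw":0.39}]'

```text
t: 12.18
tool_pos: [0.5619, 0.1629, -0.0115]
eef_rot: [-142.6, 89.0, -146.4]
contact_force: [0.6, -0.6, -0.0]
width: 0.056
```

```bash
python3 -c "
from plan import *
st()
plan([(.570,.330,-.012,87,.012)],.39)
im=capture('top'); cv2.imwrite('pics/top8.png',im[:,:,::-1])
for r in look_for('top','tin_round_a'):
  a=np.array(r['rect']); print(np.round(a),round(r['p'],2), np.round(ray('top',[(a[0]+a[2])/2,(a[1]+a[3])/2],.045),3))
"
```

```text
t 12.18 tcp [ 0.5619  0.1629 -0.0115] j [ 9. 39. 90. -1. 52. 13.] F [ 0.6 -0.6 -0. ] w 0.056 tool y ang 86.2 x [-0.014 -0.01  -1.   ]
14
[{"tx": 0.0, "ty": 0.012, "tz": -0.0, "ax": -0.01, "ay": 0, "az": 0, "jaw": 0.39}, {"tx": 0.0, "ty": 0.012, "tz": -0.0, "ax": -0.01, "ay": 0, "az": 0, "jaw": 0.39}, {"tx": 0.0, "ty": 0.012, "tz": -0.0, "ax": -0.01, "ay": 0, "az": 0, "jaw": 0.39}, {"tx": 0.0, "ty": 0.012, "tz": -0.0, "ax": -0.01, "ay": 0, "az": 0, "jaw": 0.39}, {"tx": 0.0, "ty": 0.012, "tz": -0.0, "ax": -0.01, "ay": 0, "az": 0, "jaw": 0.39}, {"tx": 0.0, "ty": 0.012, "tz": -0.0, "ax": -0.01, "ay": 0, "az": 0, "jaw": 0.39}, {"tx": 0.0, "ty": 0.012, "tz": -0.0, "ax": -0.01, "ay": 0, "az": 0, "jaw": 0.39}, {"tx": 0.0, "ty": 0.012, "tz": -0.0, "ax": -0.01, "ay": 0, "az": 0, "jaw": 0.39}, {"tx": 0.0, "ty": 0.012, "tz": -0.0, "ax": -0.01, "ay": 0, "az": 0, "jaw": 0.39}, {"tx": 0.0, "ty": 0.012, "tz": -0.0, "ax": -0.01, "ay": 0, "az": 0, "jaw": 0.39}, {"tx": 0.0, "ty": 0.012, "tz": -0.0, "ax": -0.01, "ay": 0, "az": 0, "jaw": 0.39}, {"tx": 0.0, "ty": 0.012, "tz": -0.0, "ax": -0.01, "ay": 0, "az": 0, "jaw": 0.39}, {"tx": 0.0, "ty": 0.012, "tz": -0.0, "ax": -0.01, "ay": 0, "az": 0, "jaw": 0.39}, {"tx": 0.0, "ty": 0.012, "tz": -0.0, "ax": -0.01, "ay": 0, "az": 0, "jaw": 0.39}]
[303. 132. 335. 165.] 0.97 [[ 0.652 -0.009  0.045]]
[194. 110. 228. 144.] 0.59 [[0.719 0.354 0.045]]
```

Request:
step_arm --increments '[{"tx":0,"ty":0.012,"tz":0.005,"ax":0,"ay":0,"az":0,"jaw":0.39},{"tx":0,"ty":0.01,"tz":0.005,"ax":0,"ay":0,"az":0,"jaw":0.39},{"tx":0,"ty":0.012,"tz":0,"ax":0,"ay":0,"az":0,"jaw":0.39},{"tx":0,"ty":0.012,"tz":0,"ax":0,"ay":0,"az":0,"jaw":0.39},{"tx":0,"ty":0.012,"tz":0,"ax":0,"ay":0,"az":0,"jaw":0.39},{"tx":0,"ty":0.012,"tz":0,"ax":0,"ay":0,"az":0,"jaw":0.39},{"tx":0,"ty":0.012,"tz":0,"ax":0,"ay":0,"az":0,"jaw":0.39},{"tx":0,"ty":0.012,"tz":0,"ax":0,"ay":0,"az":0,"jaw":0.39},{"tx":0,"ty":0.012,"tz":0,"ax":0,"ay":0,"az":0,"jaw":0.39}]'

```text
t: 13.4
tool_pos: [0.5738, 0.2653, -0.0053]
eef_rot: [-131.6, 87.8, -135.2]
contact_force: [1.0, -3.8, 2.6]
width: 0.0558
```

```bash
cat > lk.py <<'E'
from plan import *
import sys
st()
for n,q in (a.split(':') for a in sys.argv[1:]):
  im=capture(n); cv2.imwrite('pics/%s_last.png'%n,im[:,:,::-1])
  for r in look_for(n,q):
    a=np.array(r['rect']); w=ray(n,[(a[0]+a[2])/2,(a[1]+a[3])/2],.035)[0]
    if r['p']>.3: print(n,q,np.round(a).tolist(),round(r['p'],2),np.round(w-[.005,.005,0] if n=='scene' else w,3))
E
python3 lk.py scene:tin_round_a
```

```text
t 13.4 tcp [ 0.5738  0.2653 -0.0053] j [18. 43. 80. -1. 59. 23.] F [ 1.  -3.8  2.6] w 0.056 tool y ang 86.4 x [-0.028 -0.027 -0.999]
scene tin_round_a [437.0, 242.0, 478.0, 285.0] 0.95 [0.725 0.357 0.035]
scene tin_round_a [416.0, 207.0, 451.0, 237.0] 0.84 [0.579 0.316 0.035]
scene tin_round_a [450.0, 150.0, 474.0, 178.0] 0.8 [0.312 0.468 0.035]
scene tin_round_a [307.0, 224.0, 343.0, 262.0] 0.79 [ 0.662 -0.01   0.035]
scene tin_round_a [407.0, 144.0, 422.0, 168.0] 0.62 [0.271 0.305 0.035]
scene tin_round_a [264.0, 182.0, 285.0, 200.0] 0.33 [ 0.457 -0.18   0.035]
```

Request:
step_arm --increments '[{"tx":0.001,"ty":0.01,"tz":-0.001,"ax":0,"ay":0,"az":0,"jaw":0.39},{"tx":0.001,"ty":0.01,"tz":-0.001,"ax":0,"ay":0,"az":0,"jaw":0.39},{"tx":0.001,"ty":0.01,"tz":-0.001,"ax":0,"ay":0,"az":0,"jaw":0.39},{"tx":0,"ty":0.01,"tz":-0.001,"ax":0,"ay":0,"az":0,"jaw":0.39},{"tx":0,"ty":0.01,"tz":-0.001,"ax":0,"ay":0,"az":0,"jaw":0.39},{"tx":0,"ty":0.006,"tz":-0.001,"ax":0,"ay":0,"az":0,"jaw":0.39}]'

```text
t: 14.25
tool_pos: [0.5762, 0.3227, -0.0068]
eef_rot: [-119.7, 88.1, -123.3]
contact_force: [1.0, -4.9, 3.3]
width: 0.0564
```

```bash
python3 lk.py scene:tin_round_a
```

```text
t 14.25 tcp [ 0.5762  0.3227 -0.0068] j [23. 46. 75. -1. 61. 27.] F [ 1.  -4.9  3.3] w 0.056 tool y ang 86.4 x [-0.018 -0.027 -0.999]
scene tin_round_a [406.0, 137.0, 435.0, 167.0] 0.83 [0.248 0.33  0.035]
scene tin_round_a [307.0, 225.0, 340.0, 261.0] 0.82 [ 0.663 -0.013  0.035]
scene tin_round_a [435.0, 244.0, 477.0, 286.0] 0.8 [0.732 0.351 0.035]
scene tin_round_a [436.0, 207.0, 469.0, 236.0] 0.66 [0.577 0.373 0.035]
```

```bash
python3 -c "
from plan import *
plan([(.572,.265,-.006,86.4,.03),(.57,.25,.09,86.4,.05),(.380,.242,.09,-54,.05),(.380,.242,-.004,-54,.045)],.39,1)
" | head -1; python3 -c "
from plan import *
s=state()
plan([(.572,.265,-.006,86.4+180,.03),(.57,.25,.09,86.4+180,.05),(.380,.242,.09,-54,.05),(.380,.242,-.004,-54,.045)],.39,-1)"
```

```text
23
12
[{"tx": -0.0, "ty": -0.029, "tz": -0.0, "ax": -0.0, "ay": 0, "az": 0, "jaw": 0.39}, {"tx": -0.0, "ty": -0.029, "tz": -0.0, "ax": -0.0, "ay": 0, "az": 0, "jaw": 0.39}, {"tx": -0.048, "ty": -0.008, "tz": -0.001, "ax": -0.0, "ay": 0, "az": 0, "jaw": 0.39}, {"tx": -0.048, "ty": -0.008, "tz": -0.001, "ax": -0.0, "ay": 0, "az": 0, "jaw": 0.39}, {"tx": 0.0, "ty": -0.004, "tz": -0.038, "ax": -0.79, "ay": 0, "az": 0, "jaw": 0.39}, {"tx": 0.0, "ty": 0.001, "tz": -0.038, "ax": -0.79, "ay": 0, "az": 0, "jaw": 0.39}, {"tx": 0.0, "ty": 0.006, "tz": -0.037, "ax": -0.79, "ay": 0, "az": 0, "jaw": 0.39}, {"tx": 0.0, "ty": 0.012, "tz": -0.036, "ax": -0.79, "ay": 0, "az": 0, "jaw": 0.39}, {"tx": 0.0, "ty": 0.016, "tz": -0.034, "ax": -0.79, "ay": 0, "az": 0, "jaw": 0.39}, {"tx": 0.031, "ty": 0.0, "tz": 0.0, "ax": -0.0, "ay": 0, "az": 0, "jaw": 0.39}, {"tx": 0.031, "ty": 0.0, "tz": 0.0, "ax": -0.0, "ay": 0, "az": 0, "jaw": 0.39}, {"tx": 0.031, "ty": 0.0, "tz": 0.0, "ax": -0.0, "ay": 0, "az": 0, "jaw": 0.39}]
```

Request:
step_arm --increments '[{"tx":0,"ty":-0.029,"tz":0,"ax":0,"ay":0,"az":0,"jaw":0.39},{"tx":0,"ty":-0.029,"tz":0,"ax":0,"ay":0,"az":0,"jaw":0.39},{"tx":-0.048,"ty":-0.008,"tz":-0.001,"ax":0,"ay":0,"az":0,"jaw":0.39},{"tx":-0.048,"ty":-0.008,"tz":-0.001,"ax":0,"ay":-0.1,"az":0.15,"jaw":0.39},{"tx":0,"ty":-0.004,"tz":-0.038,"ax":-0.79,"ay":0,"az":0,"jaw":0.39},{"tx":0,"ty":0.001,"tz":-0.038,"ax":-0.79,"ay":0,"az":0,"jaw":0.39},{"tx":0,"ty":0.006,"tz":-0.037,"ax":-0.79,"ay":0,"az":0,"jaw":0.39},{"tx":0,"ty":0.012,"tz":-0.036,"ax":-0.79,"ay":0,"az":0,"jaw":0.39},{"tx":0,"ty":0.016,"tz":-0.034,"ax":-0.79,"ay":0,"az":0,"jaw":0.39},{"tx":0,"ty":0,"tz":0,"ax":0,"ay":0,"az":0,"jaw":0.39}]'

```text
t: 15.6
tool_pos: [0.374, 0.2454, 0.09]
eef_rot: [57.6, 89.4, 94.8]
contact_force: [0.3, 0.3, 0.0]
width: 0.056
```

```bash
python3 lk.py scene:tin_bar; python3 -c "
from plan import *
plan([(.380,.242,.06,-54,.05),(.380,.242,-.004,-54,.045)],.39,-1)
c=np.array([.433,.170])
"; python3 lk.py top:tin_round_a top:tin_bar
```

```text
t 15.6 tcp [0.374  0.2454 0.09  ] j [ 23.  18. 108.   1.  54. -15.] F [0.3 0.3 0. ] w 0.056 tool y ang 127.1 x [-0.001  0.011 -1.   ]
scene tin_bar [368.0, 173.0, 395.0, 203.0] 0.78 [0.437 0.17  0.035]
3
[{"tx": 0.03, "ty": -0.005, "tz": 0.0, "ax": 0.1, "ay": 0, "az": 0, "jaw": 0.39}, {"tx": 0.032, "ty": 0.0, "tz": 0.0, "ax": -0.0, "ay": 0, "az": 0, "jaw": 0.39}, {"tx": 0.032, "ty": 0.0, "tz": 0.0, "ax": -0.0, "ay": 0, "az": 0, "jaw": 0.39}]
t 15.7 tcp [0.377  0.2458 0.0904] j [ 23.  18. 107.   1.  54. -14.] F [-0.2 -0.7 -0.6] w 0.056 tool y ang 127.0 x [ 0.002  0.011 -1.   ]
top tin_round_a [195.0, 111.0, 227.0, 144.0] 0.97 [0.722 0.356 0.035]
top tin_round_a [305.0, 133.0, 335.0, 164.0] 0.93 [ 0.655 -0.01   0.035]
top tin_round_a [185.0, 153.0, 216.0, 185.0] 0.74 [0.579 0.38  0.035]
top tin_round_a [158.0, 240.0, 191.0, 270.0] 0.68 [0.295 0.45  0.035]
top tin_bar [244.0, 199.0, 280.0, 231.0] 0.67 [0.429 0.173 0.035]
top tin_bar [410.0, 166.0, 458.0, 238.0] 0.61 [ 0.48  -0.387  0.035]
```

Request:
step_arm --increments '[{"tx":0.03,"ty":0,"tz":0,"ax":0,"ay":0,"az":0,"jaw":0.39},{"tx":0.03,"ty":0,"tz":0,"ax":0,"ay":0,"az":0,"jaw":0.39},{"tx":0.025,"ty":0,"tz":0,"ax":0,"ay":0,"az":0,"jaw":0.39},{"tx":0,"ty":0,"tz":0,"ax":0,"ay":0,"az":0,"jaw":0.39},{"tx":0,"ty":-0.015,"tz":0,"ax":0,"ay":0,"az":0,"jaw":0.39},{"tx":0,"ty":-0.015,"tz":0,"ax":0,"ay":0,"az":0,"jaw":0.39},{"tx":0,"ty":-0.012,"tz":0,"ax":0,"ay":0,"az":0,"jaw":0.39},{"tx":0,"ty":-0.012,"tz":0,"ax":0,"ay":0,"az":0,"jaw":0.39},{"tx":0,"ty":-0.012,"tz":0,"ax":0,"ay":0,"az":0,"jaw":0.39}]'

```text
t: 17.02
tool_pos: [0.4253, 0.1907, 0.0048]
eef_rot: [25.2, 89.1, 61.8]
contact_force: [-1.1, 1.8, -1.5]
width: 0.0566
```

```bash
python3 lk.py scene:tin_bar
```

```text
t 17.02 tcp [0.4253 0.1907 0.0048] j [ 14.  28. 110.   1.  41. -23.] F [-1.1  1.8 -1.5] w 0.057 tool y ang 126.6 x [ 0.007  0.014 -1.   ]
scene tin_bar [359.0, 177.0, 391.0, 208.0] 0.87 [0.459 0.148 0.035]
scene tin_bar [432.0, 206.0, 466.0, 238.0] 0.56 [0.577 0.365 0.035]
```

Request:
step_arm --increments '[{"tx":0,"ty":-0.012,"tz":0,"ax":0,"ay":0,"az":0,"jaw":0.39},{"tx":0,"ty":-0.013,"tz":0,"ax":0,"ay":0,"az":0,"jaw":0.39},{"tx":0,"ty":-0.013,"tz":0,"ax":0,"ay":0,"az":0,"jaw":0.39},{"tx":0,"ty":-0.013,"tz":0,"ax":0,"ay":0,"az":0,"jaw":0.39},{"tx":0,"ty":-0.013,"tz":0,"ax":0,"ay":0,"az":0,"jaw":0.39},{"tx":0,"ty":-0.013,"tz":0,"ax":0,"ay":0,"az":0,"jaw":0.39},{"tx":0,"ty":-0.013,"tz":0,"ax":0,"ay":0,"az":0,"jaw":0.39},{"tx":0,"ty":-0.013,"tz":0,"ax":0,"ay":0,"az":0,"jaw":0.39}]'

```text
t: 18.12
tool_pos: [0.4907, 0.1035, 0.0045]
eef_rot: [25.9, 89.0, 62.6]
contact_force: [-2.9, 3.4, 3.3]
width: 0.0561
```

```bash
python3 lk.py scene:tin_bar scene:timer
```

```text
t 18.12 tcp [0.4907 0.1035 0.0045] j [  3.  30. 105.   1.  44. -35.] F [-2.9  3.4  3.3] w 0.056 tool y ang 126.7 x [ 0.008  0.015 -1.   ]
scene tin_bar [335.0, 194.0, 366.0, 223.0] 0.88 [0.527 0.067 0.035]
scene timer [319.0, 180.0, 342.0, 199.0] 0.85 [0.447 0.003 0.035]
```

Request:
step_arm --increments '[{"tx":0,"ty":-0.011,"tz":0,"ax":0,"ay":0,"az":0,"jaw":0.39},{"tx":0,"ty":-0.011,"tz":0,"ax":0,"ay":0,"az":0,"jaw":0.39},{"tx":0,"ty":-0.009,"tz":0,"ax":0,"ay":0,"az":0,"jaw":0.39},{"tx":0,"ty":0,"tz":0,"ax":0,"ay":0,"az":0,"jaw":0.39},{"tx":0,"ty":0.03,"tz":0,"ax":0,"ay":0,"az":0,"jaw":0.39},{"tx":-0.04,"ty":0.01,"tz":0,"ax":0,"ay":0,"az":0,"jaw":0.39},{"tx":-0.045,"ty":0,"tz":0,"ax":0,"ay":0.05,"az":-0.1,"jaw":0.39}]'

```text
t: 19.2
tool_pos: [0.4833, 0.1078, 0.0878]
eef_rot: [-90.5, 89.5, -53.9]
contact_force: [1.0, 0.1, 0.1]
width: 0.0555
```

```bash
python3 lk.py scene:tin_bar; python3 -c "
from plan import *
plan([(.540,.130,.085,-90,.04),(.540,.130,-.006,-90,.032)],.39,-1)"
```

```text
t 19.2 tcp [0.4833 0.1078 0.0878] j [  4.  23. 101.  -0.  56. -32.] F [1.  0.1 0.1] w 0.056 tool y ang 126.6 x [ 0.005 -0.007 -1.   ]
scene tin_bar [326.0, 198.0, 355.0, 230.0] 0.8 [0.551 0.037 0.035]
8
[{"tx": 0.001, "ty": -0.003, "tz": 0.011, "ax": 0.73, "ay": 0, "az": 0, "jaw": 0.39}, {"tx": 0.001, "ty": -0.001, "tz": 0.011, "ax": 0.73, "ay": 0, "az": 0, "jaw": 0.39}, {"tx": 0.001, "ty": 0.0, "tz": 0.011, "ax": 0.73, "ay": 0, "az": 0, "jaw": 0.39}, {"tx": 0.001, "ty": 0.002, "tz": 0.011, "ax": 0.73, "ay": 0, "az": 0, "jaw": 0.39}, {"tx": 0.001, "ty": 0.003, "tz": 0.011, "ax": 0.73, "ay": 0, "az": 0, "jaw": 0.39}, {"tx": 0.03, "ty": 0.0, "tz": 0.0, "ax": -0.0, "ay": 0, "az": 0, "jaw": 0.39}, {"tx": 0.03, "ty": 0.0, "tz": 0.0, "ax": -0.0, "ay": 0, "az": 0, "jaw": 0.39}, {"tx": 0.03, "ty": 0.0, "tz": 0.0, "ax": -0.0, "ay": 0, "az": 0, "jaw": 0.39}]
```

Request:
step_arm --increments '[{"tx":0,"ty":-0.002,"tz":0.013,"ax":0.73,"ay":0,"az":0,"jaw":0.39},{"tx":0,"ty":0,"tz":0.013,"ax":0.73,"ay":0,"az":0,"jaw":0.39},{"tx":0,"ty":0.002,"tz":0.013,"ax":0.73,"ay":0,"az":0,"jaw":0.39},{"tx":0,"ty":0.003,"tz":0.013,"ax":0.73,"ay":0,"az":0,"jaw":0.39},{"tx":0,"ty":0.004,"tz":0.012,"ax":0.73,"ay":0,"az":0,"jaw":0.39},{"tx":0,"ty":0,"tz":0,"ax":0,"ay":0,"az":0,"jaw":0.39},{"tx":0.03,"ty":0,"tz":0,"ax":0,"ay":0,"az":0,"jaw":0.39},{"tx":0.03,"ty":0,"tz":0,"ax":0,"ay":0,"az":0,"jaw":0.39},{"tx":0.03,"ty":0,"tz":0,"ax":0,"ay":0,"az":0,"jaw":0.39},{"tx":0,"ty":0,"tz":0,"ax":0,"ay":0,"az":0,"jaw":0.39}]'

```text
t: 20.55
tool_pos: [0.546, 0.1356, -0.0049]
eef_rot: [-31.6, 89.0, -31.9]
contact_force: [-0.0, -0.3, 0.5]
width: 0.0561
```

```bash
python3 lk.py scene:tin_bar top:salt_cellar top:ramekin scene:salt_cellar scene:ramekin
```

```text
t 20.55 tcp [ 0.546   0.1356 -0.0049] j [ 7. 36. 95. -1. 48.  7.] F [-0.  -0.3  0.5] w 0.056 tool y ang 89.7 x [ 0.014 -0.009 -1.   ]
scene tin_bar [330.0, 198.0, 356.0, 228.0] 0.97 [0.547 0.043 0.035]
top salt_cellar [364.0, 202.0, 385.0, 221.0] 0.68 [ 0.448 -0.191  0.035]
top ramekin [357.0, 138.0, 379.0, 160.0] 0.66 [ 0.655 -0.17   0.035]
scene salt_cellar [435.0, 206.0, 470.0, 236.0] 0.75 [0.574 0.375 0.035]
scene salt_cellar [263.0, 182.0, 283.0, 201.0] 0.58 [ 0.458 -0.184  0.035]
scene ramekin [259.0, 228.0, 283.0, 253.0] 0.81 [ 0.656 -0.166  0.035]
```

Request:
step_arm --increments '[{"tx":0,"ty":-0.015,"tz":0,"ax":0,"ay":0,"az":0,"jaw":0.39},{"tx":0,"ty":-0.015,"tz":0,"ax":0,"ay":0,"az":0,"jaw":0.39},{"tx":0,"ty":-0.012,"tz":0,"ax":0,"ay":0,"az":0,"jaw":0.39},{"tx":0,"ty":-0.012,"tz":0,"ax":0,"ay":0,"az":0,"jaw":0.39},{"tx":0,"ty":-0.013,"tz":0,"ax":0,"ay":0,"az":0,"jaw":0.39},{"tx":0,"ty":-0.014,"tz":0,"ax":0,"ay":0,"az":0,"jaw":0.39},{"tx":0,"ty":-0.014,"tz":0,"ax":0,"ay":0,"az":0,"jaw":0.39},{"tx":0,"ty":-0.014,"tz":0,"ax":0,"ay":0,"az":0,"jaw":0.39},{"tx":0,"ty":-0.014,"tz":0,"ax":0,"ay":0,"az":0,"jaw":0.39},{"tx":0,"ty":-0.014,"tz":0,"ax":0,"ay":0,"az":0,"jaw":0.39}]'

```text
t: 22.3
tool_pos: [0.5471, -0.0101, -0.0011]
eef_rot: [-20.0, 88.8, -20.4]
contact_force: [0.3, 1.6, -2.1]
width: 0.0565
```

```bash
python3 lk.py scene:tin_bar
```

```text
t 22.3 tcp [ 0.5471 -0.0101 -0.0011] j [-9. 34. 98. -0. 47. -8.] F [ 0.3  1.6 -2.1] w 0.057 tool y ang 89.6 x [ 0.02  -0.007 -1.   ]
scene tin_bar [294.0, 195.0, 323.0, 231.0] 0.59 [ 0.549 -0.062  0.035]
```

Request:
step_arm --increments '[{"tx":0,"ty":-0.014,"tz":0,"ax":0,"ay":0,"az":0,"jaw":0.39},{"tx":0,"ty":-0.014,"tz":0,"ax":0,"ay":0,"az":0,"jaw":0.39},{"tx":0,"ty":-0.014,"tz":0,"ax":0,"ay":0,"az":0,"jaw":0.39},{"tx":0,"ty":-0.014,"tz":0,"ax":0,"ay":0,"az":0,"jaw":0.39},{"tx":0,"ty":-0.014,"tz":0,"ax":0,"ay":0,"az":0,"jaw":0.39},{"tx":0,"ty":-0.014,"tz":0,"ax":0,"ay":0,"az":0,"jaw":0.39},{"tx":0,"ty":-0.014,"tz":0,"ax":0,"ay":0,"az":0,"jaw":0.39},{"tx":0,"ty":-0.014,"tz":0,"ax":0,"ay":0,"az":0,"jaw":0.39},{"tx":0,"ty":-0.014,"tz":0,"ax":0,"ay":0,"az":0,"jaw":0.39},{"tx":0,"ty":-0.013,"tz":0,"ax":0,"ay":0,"az":0,"jaw":0.39}]'

```text
t: 23.65
tool_pos: [0.5456, -0.1586, -0.0001]
eef_rot: [-20.4, 88.8, -20.8]
contact_force: [-0.0, 1.6, -0.9]
width: 0.056
```

```bash
python3 lk.py scene:tin_bar scene:salt_cellar scene:ramekin
```

```text
t 23.65 tcp [ 5.456e-01 -1.586e-01 -1.000e-04] j [-24.  36.  94.   0.  49. -24.] F [-0.   1.6 -0.9] w 0.056 tool y ang 89.5 x [ 0.019 -0.007 -1.   ]
scene tin_bar [247.0, 195.0, 279.0, 231.0] 0.59 [ 0.55  -0.205  0.035]
scene ramekin [259.0, 228.0, 284.0, 254.0] 0.71 [ 0.659 -0.165  0.035]
```

Request:
step_arm --increments '[{"tx":0,"ty":-0.013,"tz":-0.002,"ax":0,"ay":0,"az":0,"jaw":0.39},{"tx":0,"ty":-0.013,"tz":-0.002,"ax":0,"ay":0,"az":0,"jaw":0.39},{"tx":0,"ty":-0.013,"tz":-0.003,"ax":0,"ay":0,"az":0,"jaw":0.39},{"tx":0,"ty":-0.013,"tz":-0.003,"ax":0,"ay":0,"az":0,"jaw":0.39},{"tx":0,"ty":-0.013,"tz":-0.004,"ax":0,"ay":0,"az":0,"jaw":0.39},{"tx":0,"ty":-0.013,"tz":-0.004,"ax":0,"ay":0,"az":0,"jaw":0.39}]'

```text
t: 24.7
tool_pos: [0.526, -0.2388, 0.0]
eef_rot: [-18.3, 88.8, -18.6]
contact_force: [-0.1, 2.1, 0.0]
width: 0.0561
```

```bash
python3 lk.py scene:tin_bar
```

```text
t 24.7 tcp [ 0.526  -0.2388  0.    ] j [-32.  37.  93.   0.  50. -32.] F [-0.1  2.1  0. ] w 0.056 tool y ang 89.7 x [ 0.019 -0.006 -1.   ]
scene tin_bar [222.0, 193.0, 254.0, 224.0] 0.58 [ 0.535 -0.285  0.035]
```

Request:
step_arm --increments '[{"tx":0,"ty":-0.013,"tz":-0.002,"ax":0,"ay":0,"az":0,"jaw":0.39},{"tx":0,"ty":-0.013,"tz":-0.002,"ax":0,"ay":0,"az":0,"jaw":0.39},{"tx":0,"ty":-0.013,"tz":-0.002,"ax":0,"ay":0,"az":0,"jaw":0.39},{"tx":0,"ty":-0.013,"tz":0,"ax":0,"ay":0,"az":0,"jaw":0.39},{"tx":0,"ty":-0.013,"tz":0,"ax":0,"ay":0,"az":0,"jaw":0.39},{"tx":0,"ty":-0.013,"tz":0,"ax":0,"ay":0,"az":0,"jaw":0.39},{"tx":0,"ty":-0.012,"tz":0,"ax":0,"ay":0,"az":0,"jaw":0.39},{"tx":0,"ty":-0.008,"tz":0,"ax":0,"ay":0,"az":0,"jaw":0.39}]'

```text
t: 25.8
tool_pos: [0.5184, -0.3436, 0.0002]
eef_rot: [-18.1, 88.9, -18.5]
contact_force: [-0.1, 2.3, -0.3]
width: 0.056
```

```bash
python3 lk.py scene:tin_bar
```

```text
t 25.8 tcp [ 5.184e-01 -3.436e-01  2.000e-04] j [-41.  40.  85.   1.  54. -41.] F [-0.1  2.3 -0.3] w 0.056 tool y ang 89.6 x [ 0.018 -0.006 -1.   ]
scene tin_bar [192.0, 192.0, 224.0, 223.0] 0.8 [ 0.532 -0.382  0.035]
```

Request:
step_arm --increments '[{"tx":0,"ty":-0.005,"tz":0,"ax":0,"ay":0,"az":0,"jaw":0.39},{"tx":0,"ty":0,"tz":0,"ax":0,"ay":0,"az":0,"jaw":0.39},{"tx":0,"ty":0.03,"tz":0,"ax":0,"ay":0,"az":0,"jaw":0.39},{"tx":0,"ty":0.03,"tz":0,"ax":0,"ay":0,"az":0,"jaw":0.39},{"tx":-0.05,"ty":0,"tz":0,"ax":0,"ay":0.1,"az":0,"jaw":0.39},{"tx":-0.05,"ty":0,"tz":0,"ax":0,"ay":0,"az":0,"jaw":0.39}]'

```text
t: 26.65
tool_pos: [0.5161, -0.2851, 0.0988]
eef_rot: [-140.7, 89.6, -141.0]
contact_force: [-0.1, -0.7, 0.8]
width: 0.0561
```

```bash
python3 lk.py scene:tin_bar scene:tin_round_a; python3 -c "
from plan import *
plan([(.708,-.070,.09,127,.05)],.39)"
```

```text
t 26.65 tcp [ 0.5161 -0.2851  0.0988] j [-36.  31.  84.  -0.  65. -36.] F [-0.1 -0.7  0.8] w 0.056 tool y ang 89.7 x [-0.005 -0.004 -1.   ]
scene tin_round_a [432.0, 206.0, 467.0, 236.0] 0.85 [0.576 0.366 0.035]
scene tin_round_a [308.0, 227.0, 344.0, 263.0] 0.78 [ 0.669 -0.008  0.035]
scene tin_round_a [439.0, 241.0, 479.0, 286.0] 0.78 [0.727 0.36  0.035]
scene tin_round_a [443.0, 146.0, 473.0, 180.0] 0.72 [0.306 0.455 0.035]
6
[{"tx": 0.001, "ty": 0.036, "tz": 0.032, "ax": -0.62, "ay": 0, "az": 0, "jaw": 0.39}, {"tx": 0.001, "ty": 0.033, "tz": 0.035, "ax": -0.62, "ay": 0, "az": 0, "jaw": 0.39}, {"tx": 0.001, "ty": 0.029, "tz": 0.039, "ax": -0.62, "ay": 0, "az": 0, "jaw": 0.39}, {"tx": 0.001, "ty": 0.024, "tz": 0.042, "ax": -0.62, "ay": 0, "az": 0, "jaw": 0.39}, {"tx": 0.001, "ty": 0.019, "tz": 0.044, "ax": -0.62, "ay": 0, "az": 0, "jaw": 0.39}, {"tx": 0.001, "ty": 0.015, "tz": 0.046, "ax": -0.62, "ay": 0, "az": 0, "jaw": 0.39}]
```

Request:
step_arm --increments '[{"tx":0,"ty":0.036,"tz":0.032,"ax":-0.62,"ay":0,"az":0,"jaw":0.39},{"tx":0,"ty":0.033,"tz":0.035,"ax":-0.62,"ay":0,"az":0,"jaw":0.39},{"tx":0,"ty":0.029,"tz":0.039,"ax":-0.62,"ay":0,"az":0,"jaw":0.39},{"tx":0,"ty":0.024,"tz":0.042,"ax":-0.62,"ay":0,"az":0,"jaw":0.39},{"tx":0,"ty":0.019,"tz":0.044,"ax":-0.62,"ay":0,"az":0,"jaw":0.39},{"tx":0,"ty":0.015,"tz":0.046,"ax":-0.62,"ay":0,"az":0,"jaw":0.39},{"tx":0,"ty":0,"tz":0,"ax":0,"ay":0,"az":0,"jaw":0.39}]'

```text
t: 27.72
tool_pos: [0.7065, -0.0611, 0.0814]
eef_rot: [143.1, 88.8, -179.1]
contact_force: [-0.1, -0.2, -0.1]
width: 0.0561
```

```bash
python3 lk.py top:tin_bar top:salt_cellar; python3 -c "
from plan import *
plan([(.708,-.070,.05,127,.05),(.708,-.070,-.012,127,.05)],.39)"
```

```text
t 27.73 tcp [ 0.7065 -0.0611  0.0814] j [-11.  45.  60.  -0.  76. -49.] F [-0.1 -0.2 -0.1] w 0.056 tool y ang 127.9 x [-0.022 -0.    -1.   ]
top tin_bar [419.0, 174.0, 452.0, 208.0] 0.58 [ 0.517 -0.394  0.035]
top salt_cellar [364.0, 205.0, 385.0, 221.0] 0.57 [ 0.442 -0.191  0.035]
3
[{"tx": 0.033, "ty": -0.005, "tz": -0.0, "ax": 0.05, "ay": 0, "az": 0, "jaw": 0.39}, {"tx": 0.031, "ty": 0.0, "tz": 0.0, "ax": -0.0, "ay": 0, "az": 0, "jaw": 0.39}, {"tx": 0.031, "ty": 0.0, "tz": 0.0, "ax": -0.0, "ay": 0, "az": 0, "jaw": 0.39}]
```

Request:
step_arm --increments '[{"tx":0.015,"ty":-0.012,"tz":-0.004,"ax":0,"ay":-0.05,"az":-0.1,"jaw":0.39},{"tx":0.03,"ty":0,"tz":0,"ax":0,"ay":0,"az":0,"jaw":0.39},{"tx":0.03,"ty":0,"tz":0,"ax":0,"ay":0,"az":0,"jaw":0.39},{"tx":0.015,"ty":0,"tz":0,"ax":0,"ay":0,"az":0,"jaw":0.39},{"tx":0,"ty":0,"tz":0,"ax":0,"ay":0,"az":0,"jaw":0.39}]'

```text
t: 28.55
tool_pos: [0.7068, -0.0865, -0.0067]
eef_rot: [-129.9, 89.3, -93.0]
contact_force: [0.2, 0.1, 0.1]
width: 0.0559
```

```bash
python3 lk.py scene:tin_round_b; python3 -c "
from plan import *
h=np.array([np.cos(np.radians(127.5)),np.sin(np.radians(127.5))])
c=np.array([.463,.25])-.049*h; print(c)
plan([(*c,-.010,127.5,.014)],.39)"
```

```text
t 28.55 tcp [ 0.7068 -0.0865 -0.0067] j [-13.  49.  66.  -1.  64. -49.] F [0.2 0.1 0.1] w 0.056 tool y ang 126.8 x [-0.001 -0.012 -1.   ]
scene tin_round_b [307.0, 227.0, 343.0, 259.0] 0.69 [ 0.661 -0.011  0.035]
scene tin_round_b [410.0, 138.0, 438.0, 171.0] 0.67 [0.262 0.34  0.035]
scene tin_round_b [438.0, 242.0, 474.0, 284.0] 0.65 [0.725 0.353 0.035]
scene tin_round_b [434.0, 206.0, 469.0, 234.0] 0.59 [0.571 0.372 0.035]
scene tin_round_b [442.0, 147.0, 476.0, 179.0] 0.56 [0.307 0.458 0.035]
[0.49282931 0.21112569]
27
[{"tx": 0.0, "ty": 0.014, "tz": 0.0, "ax": -0.0, "ay": 0, "az": 0, "jaw": 0.39}, {"tx": 0.0, "ty": 0.014, "tz": 0.0, "ax": -0.0, "ay": 0, "az": 0, "jaw": 0.39}, {"tx": 0.0, "ty": 0.014, "tz": 0.0, "ax": -0.0, "ay": 0, "az": 0, "jaw": 0.39}, {"tx": 0.0, "ty": 0.014, "tz": 0.0, "ax": -0.0, "ay": 0, "az": 0, "jaw": 0.39}, {"tx": 0.0, "ty": 0.014, "tz": 0.0, "ax": -0.0, "ay": 0, "az": 0, "jaw": 0.39}, {"tx": 0.0, "ty": 0.014, "tz": 0.0, "ax": -0.0, "ay": 0, "az": 0, "jaw": 0.39}, {"tx": 0.0, "ty": 0.014, "tz": 0.0, "ax": -0.0, "ay": 0, "az": 0, "jaw": 0.39}, {"tx": 0.0,
[... 888 characters left out ...]
.014, "tz": 0.0, "ax": -0.0, "ay": 0, "az": 0, "jaw": 0.39}, {"tx": 0.0, "ty": 0.014, "tz": 0.0, "ax": -0.0, "ay": 0, "az": 0, "jaw": 0.39}, {"tx": 0.0, "ty": 0.014, "tz": 0.0, "ax": -0.0, "ay": 0, "az": 0, "jaw": 0.39}, {"tx": 0.0, "ty": 0.014, "tz": 0.0, "ax": -0.0, "ay": 0, "az": 0, "jaw": 0.39}, {"tx": 0.0, "ty": 0.014, "tz": 0.0, "ax": -0.0, "ay": 0, "az": 0, "jaw": 0.39}, {"tx": 0.0, "ty": 0.014, "tz": 0.0, "ax": -0.0, "ay": 0, "az": 0, "jaw": 0.39}, {"tx": 0.0, "ty": 0.014, "tz": 0.0, "ax": -0.0, "ay": 0, "az": 0, "jaw": 0.39}, {"tx": 0.0, "ty": 0.014, "tz": 0.0, "ax": -0.0, "ay": 0, "az": 0, "jaw": 0.39}, {"tx": 0.0, "ty": 0.014, "tz": 0.0, "ax": -0.0, "ay": 0, "az": 0, "jaw": 0.39}]
```

Request:
step_arm --increments '[{"tx":0.001,"ty":0.01,"tz":0.005,"ax":0,"ay":0,"az":0,"jaw":0.39},{"tx":0.001,"ty":0.01,"tz":0.005,"ax":0,"ay":0,"az":0,"jaw":0.39},{"tx":0.001,"ty":0.012,"tz":0,"ax":0,"ay":0,"az":0,"jaw":0.39},{"tx":0,"ty":0.012,"tz":0,"ax":0,"ay":0,"az":0,"jaw":0.39},{"tx":0,"ty":0.012,"tz":0,"ax":0,"ay":0,"az":0,"jaw":0.39},{"tx":0,"ty":0.014,"tz":0,"ax":0,"ay":0,"az":0,"jaw":0.39},{"tx":0,"ty":0.014,"tz":0,"ax":0,"ay":0,"az":0,"jaw":0.39},{"tx":0,"ty":0.014,"tz":0,"ax":0,"ay":0,"az":0,"jaw":0.39},{"tx":0,"ty":0.014,"tz":0,"ax":0,"ay":0,"az":0,"jaw":0.39}]'

```text
t: 29.78
tool_pos: [0.6483, 0.0144, -0.0056]
eef_rot: [-89.2, 88.9, -52.3]
contact_force: [1.6, -2.9, 1.7]
width: 0.0556
```

```bash
python3 lk.py scene:tin_round_b
```

```text
t 29.77 tcp [ 0.6483  0.0144 -0.0056] j [ -5.  43.  80.  -1.  56. -41.] F [ 1.6 -2.9  1.7] w 0.056 tool y ang 126.9 x [ 0.012 -0.015 -1.   ]
scene tin_round_b [438.0, 242.0, 477.0, 284.0] 0.96 [0.725 0.356 0.035]
scene tin_round_b [434.0, 206.0, 469.0, 235.0] 0.83 [0.572 0.374 0.035]
scene tin_round_b [405.0, 139.0, 439.0, 169.0] 0.8 [0.261 0.334 0.035]
scene tin_round_b [442.0, 146.0, 475.0, 178.0] 0.61 [0.299 0.458 0.035]
scene tin_round_b [336.0, 214.0, 362.0, 247.0] 0.54 [0.617 0.06  0.035]
```

Request:
step_arm --increments '[{"tx":0,"ty":0.014,"tz":-0.001,"ax":0,"ay":0,"az":0,"jaw":0.39},{"tx":0,"ty":0.014,"tz":-0.001,"ax":0,"ay":0,"az":0,"jaw":0.39},{"tx":0,"ty":0.014,"tz":-0.001,"ax":0,"ay":0,"az":0,"jaw":0.39},{"tx":0,"ty":0.014,"tz":-0.001,"ax":0,"ay":0,"az":0,"jaw":0.39},{"tx":0,"ty":0.014,"tz":-0.001,"ax":0,"ay":0,"az":0,"jaw":0.39},{"tx":0,"ty":0.014,"tz":-0.001,"ax":0,"ay":0,"az":0,"jaw":0.39},{"tx":0,"ty":0.014,"tz":-0.001,"ax":0,"ay":0,"az":0,"jaw":0.39},{"tx":0,"ty":0.014,"tz":-0.001,"ax":0,"ay":0,"az":0,"jaw":0.39},{"tx":0,"ty":0.014,"tz":0,"ax":0,"ay":0,"az":0,"jaw":0.39},{"tx":0,"ty":0.014,"tz":0,"ax":0,"ay":0,"az":0,"jaw":0.39}]'

```text
t: 31.12
tool_pos: [0.5545, 0.1278, -0.0063]
eef_rot: [-78.4, 88.6, -41.5]
contact_force: [3.2, -3.9, 5.4]
width: 0.0562
```

```bash
python3 lk.py scene:tin_round_b
```

```text
t 31.12 tcp [ 0.5545  0.1278 -0.0063] j [  6.  37.  94.  -1.  48. -30.] F [ 3.2 -3.9  5.4] w 0.056 tool y ang 126.9 x [ 0.018 -0.016 -1.   ]
scene tin_round_b [406.0, 136.0, 438.0, 170.0] 0.89 [0.254 0.335 0.035]
scene tin_round_b [431.0, 206.0, 470.0, 237.0] 0.81 [0.578 0.368 0.035]
scene tin_round_b [366.0, 193.0, 396.0, 224.0] 0.65 [0.526 0.162 0.035]
scene tin_round_b [438.0, 244.0, 477.0, 284.0] 0.61 [0.727 0.355 0.035]
scene tin_round_b [441.0, 147.0, 475.0, 180.0] 0.58 [0.309 0.454 0.035]
```

Request:
step_arm --increments '[{"tx":0,"ty":0.014,"tz":0,"ax":0,"ay":0,"az":0,"jaw":0.39},{"tx":0,"ty":0.014,"tz":0,"ax":0,"ay":0,"az":0,"jaw":0.39},{"tx":0,"ty":0.014,"tz":0,"ax":0,"ay":0,"az":0,"jaw":0.39},{"tx":0,"ty":0.014,"tz":0,"ax":0,"ay":0,"az":0,"jaw":0.39},{"tx":0,"ty":0.014,"tz":0,"ax":0,"ay":0,"az":0,"jaw":0.39},{"tx":0,"ty":0.013,"tz":0,"ax":0,"ay":0,"az":0,"jaw":0.39},{"tx":0,"ty":0.009,"tz":0,"ax":0,"ay":0,"az":0,"jaw":0.39},{"tx":0,"ty":0,"tz":0,"ax":0,"ay":0,"az":0,"jaw":0.39},{"tx":0,"ty":-0.03,"tz":0,"ax":0,"ay":0,"az":0,"jaw":0.39},{"tx":-0.04,"ty":-0.01,"tz":0,"ax":0,"ay":0,"az":0,"jaw":0.39},{"tx":-0.045,"ty":0,"tz":0,"ax":0,"ay":0,"az":0.1,"jaw":0.39}]'

```text
t: 32.6
tool_pos: [0.515, 0.1714, 0.0744]
eef_rot: [176.7, 89.5, -146.3]
contact_force: [1.1, -0.2, 1.1]
width: 0.056
```

```bash
python3 lk.py scene:tin_round_b;  python3 -c "
from plan import *
plan([(.464,.165,.085,87,.05)],.39)"
```

```text
t 32.6 tcp [0.515  0.1714 0.0744] j [ 10.  29.  93.  -0.  59. -26.] F [ 1.1 -0.2  1.1] w 0.056 tool y ang 127.0 x [-0.007 -0.005 -1.   ]
scene tin_round_b [442.0, 145.0, 474.0, 178.0] 0.72 [0.297 0.456 0.035]
scene tin_round_b [406.0, 136.0, 436.0, 170.0] 0.7 [0.254 0.332 0.035]
scene tin_round_b [433.0, 203.0, 469.0, 236.0] 0.61 [0.57  0.371 0.035]
scene tin_round_b [435.0, 242.0, 478.0, 287.0] 0.6 [0.729 0.353 0.035]
scene tin_round_b [387.0, 187.0, 421.0, 211.0] 0.58 [0.486 0.24  0.035]
5
[{"tx": -0.001, "ty": 0.005, "tz": -0.01, "ax": 0.8, "ay": 0, "az": 0, "jaw": 0.39}, {"tx": -0.001, "ty": 0.004, "tz": -0.01, "ax": 0.8, "ay": 0, "az": 0, "jaw": 0.39}, {"tx": -0.001, "ty": 0.003, "tz": -0.011, "ax": 0.8, "ay": 0, "az": 0, "jaw": 0.39}, {"tx": -0.001, "ty": 0.001, "tz": -0.011, "ax": 0.8, "ay": 0, "az": 0, "jaw": 0.39}, {"tx": -0.001, "ty": -0.0, "tz": -0.011, "ax": 0.8, "ay": 0, "az": 0, "jaw": 0.39}]
```

Request:
step_arm --increments '[{"tx":0,"ty":0.005,"tz":-0.011,"ax":0.8,"ay":0,"az":0,"jaw":0.39},{"tx":0,"ty":0.004,"tz":-0.011,"ax":0.8,"ay":0,"az":0,"jaw":0.39},{"tx":0,"ty":0.002,"tz":-0.011,"ax":0.8,"ay":0,"az":0,"jaw":0.39},{"tx":0,"ty":0,"tz":-0.011,"ax":0.8,"ay":0,"az":0,"jaw":0.39},{"tx":0,"ty":-0.001,"tz":-0.011,"ax":0.8,"ay":0,"az":0,"jaw":0.39},{"tx":0,"ty":0,"tz":0,"ax":0,"ay":0,"az":0,"jaw":0.39}]'

```text
t: 33.45
tool_pos: [0.4529, 0.1612, 0.072]
eef_rot: [-163.5, 89.1, -167.8]
contact_force: [0.5, -0.3, 0.1]
width: 0.0559
```

```bash
python3 lk.py scene:tin_round_b top:tin_round_b | grep -v "0.3[35]\|0.72"; python3 -c "
from plan import *
for c in((.463,.243),(.475,.243)): print(c,np.round(proj('scene',[[c[0],c[1]-.048,.04],[c[0],c[1]+.048,.04],[c[0]-.048,c[1],.062],[c[0]+.048,c[1],0]]),0).tolist())
im=cv2.imread('pics/scene_last.png')[150:260,330:500]
cv2.imwrite('pics/sc9.png',cv2.resize(np.clip(im*1.4,0,255).astype(np.uint8),None,fx=4,fy=4,interpolation=cv2.INTER_CUBIC))
"
```

```text
t 33.45 tcp [0.4529 0.1612 0.072 ] j [ 10.  23. 103.  -0.  55.  15.] F [ 0.5 -0.3  0.1] w 0.056 tool y ang 85.7 x [-0.015 -0.003 -1.   ]
scene tin_round_b [433.0, 207.0, 468.0, 236.0] 0.61 [0.576 0.367 0.035]
scene tin_round_b [388.0, 182.0, 422.0, 210.0] 0.59 [0.47  0.243 0.035]
scene tin_round_b [176.0, 169.0, 236.0, 234.0] 0.58 [ 0.506 -0.397  0.035]
top tin_round_b [185.0, 153.0, 215.0, 184.0] 0.88 [0.579 0.382 0.035]
top tin_round_b [159.0, 240.0, 191.0, 271.0] 0.8 [0.293 0.448 0.035]
top tin_round_b [192.0, 252.0, 221.0, 286.0] 0.6 [0.254 0.343 0.035]
top tin_round_b [231.0, 204.0, 243.0, 214.0] 0.54 [0.447 0.254 0.035]
(0.463, 0.243) [[388.0, 192.0], [418.0, 192.0], [402.0, 177.0], [403.0, 211.0]]
(0.475, 0.243) [[388.0, 194.0], [418.0, 195.0], [402.0, 179.0], [403.0, 214.0]]
```

View pics/sc9.png

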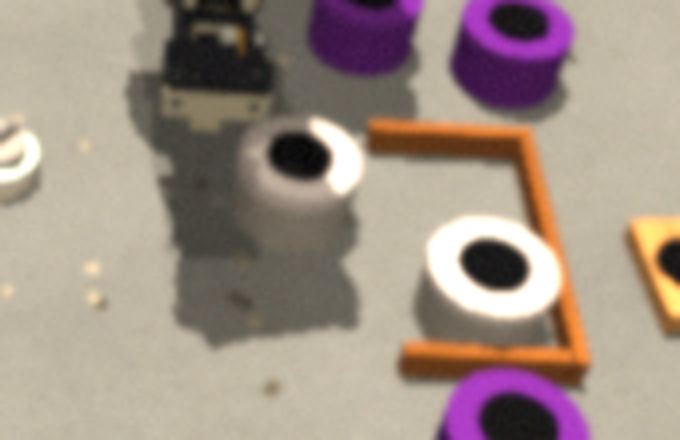

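Request:
step_arm --increments '[{"tx":0.02,"ty":-0.004,"tz":0.009,"ax":0.0,"ay":0,"az":0,"jaw":0.39},{"tx":0.03,"ty":0,"tz":0,"ax":0,"ay":-0.08,"az":0,"jaw":0.39},{"tx":0.028,"ty":0,"tz":0,"ax":0,"ay":0,"az":0,"jaw":0.39},{"tx":0,"ty":0,"tz":0,"ax":0,"ay":0,"az":0,"jaw":0.39}]'

```text
t: 34.15
tool_pos: [0.4658, 0.1567, -0.0071]
eef_rot: [-32.1, 89.7, -36.0]
contact_force: [-0.3, -0.4, 0.2]
width: 0.056
```

```bash
python3 -c "
from plan import *
st()
print(ray('scene',[[405,189],[330+495/4,150+264/4]],.065))
"
```

```text
t 34.15 tcp [ 0.4658  0.1567 -0.0071] j [ 10.  31. 106.  -0.  43.  14.] F [-0.3 -0.4  0.2] w 0.056 tool y ang 86.1 x [ 0.005 -0.003 -1.   ]
[[0.47467207 0.24448697 0.065     ]
 [0.58521419 0.37519048 0.065     ]]
```

Request:
step_arm --increments '[{"tx":0,"ty":0.013,"tz":-0.002,"ax":0,"ay":0,"az":0,"jaw":0.39},{"tx":0,"ty":0.013,"tz":-0.002,"ax":0,"ay":0,"az":0,"jaw":0.39},{"tx":0,"ty":0.012,"tz":-0.001,"ax":0,"ay":0,"az":0,"jaw":0.39},{"tx":0,"ty":0.012,"tz":-0.001,"ax":0,"ay":0,"az":0,"jaw":0.39},{"tx":0,"ty":0.012,"tz":-0.001,"ax":0,"ay":0,"az":0,"jaw":0.39},{"tx":0,"ty":0.012,"tz":-0.001,"ax":0,"ay":0,"az":0,"jaw":0.39},{"tx":0,"ty":0.012,"tz":-0.001,"ax":0,"ay":0,"az":0,"jaw":0.39},{"tx":0,"ty":0.012,"tz":-0.001,"ax":0,"ay":0,"az":0,"jaw":0.39}]'

```text
t: 35.15
tool_pos: [0.4638, 0.2621, -0.0046]
eef_rot: [-18.0, 89.5, -21.8]
contact_force: [-0.6, -1.8, -1.6]
width: 0.0557
```

```bash
python3 lk.py scene:tin_round_b
```

```text
t 35.15 tcp [ 0.4638  0.2621 -0.0046] j [ 21.  34. 100.  -0.  46.  26.] F [-0.6 -1.8 -1.6] w 0.056 tool y ang 86.2 x [ 0.008 -0.003 -1.   ]
scene tin_round_b [434.0, 207.0, 467.0, 239.0] 0.95 [0.583 0.367 0.035]
scene tin_round_b [441.0, 146.0, 474.0, 177.0] 0.91 [0.299 0.454 0.035]
scene tin_round_b [436.0, 243.0, 477.0, 283.0] 0.8 [0.725 0.354 0.035]
scene tin_round_b [431.0, 182.0, 480.0, 249.0] 0.65 [0.552 0.389 0.035]
scene tin_round_b [409.0, 180.0, 444.0, 210.0] 0.56 [0.467 0.315 0.035]
```

Request:
step_arm --increments '[{"tx":0,"ty":0.012,"tz":-0.001,"ax":0,"ay":0,"az":0,"jaw":0.39},{"tx":0,"ty":0.012,"tz":-0.001,"ax":0,"ay":0,"az":0,"jaw":0.39},{"tx":0,"ty":0.012,"tz":-0.001,"ax":0,"ay":0,"az":0,"jaw":0.39},{"tx":0,"ty":0.012,"tz":-0.001,"ax":0,"ay":0,"az":0,"jaw":0.39},{"tx":0,"ty":0.01,"tz":-0.001,"ax":0,"ay":0,"az":0,"jaw":0.39},{"tx":0,"ty":0.006,"tz":0,"ax":0,"ay":0,"az":0,"jaw":0.39},{"tx":0,"ty":0,"tz":0,"ax":0,"ay":0,"az":0,"jaw":0.39}]'

```text
t: 36.12
tool_pos: [0.4632, 0.3312, -0.0045]
eef_rot: [-14.8, 89.4, -18.6]
contact_force: [0.8, -1.4, 0.4]
width: 0.0566
```

```bash
python3 lk.py scene:tin_round_b
```

```text
t 36.12 tcp [ 0.4632  0.3312 -0.0045] j [28. 37. 94. -1. 49. 32.] F [ 0.8 -1.4  0.4] w 0.057 tool y ang 86.3 x [ 0.009 -0.003 -1.   ]
scene tin_round_b [436.0, 244.0, 478.0, 283.0] 0.92 [0.726 0.355 0.035]
scene tin_round_b [447.0, 148.0, 474.0, 180.0] 0.85 [0.31  0.462 0.035]
scene tin_round_b [432.0, 206.0, 466.0, 237.0] 0.7 [0.576 0.365 0.035]
scene tin_round_b [429.0, 180.0, 463.0, 208.0] 0.65 [0.46  0.379 0.035]
scene tin_round_b [406.0, 139.0, 433.0, 169.0] 0.6 [0.258 0.326 0.035]
```

Request:
step_arm --increments '[{"tx":0,"ty":-0.03,"tz":0,"ax":0,"ay":0,"az":0,"jaw":0.39},{"tx":0,"ty":-0.04,"tz":0,"ax":0,"ay":0,"az":0,"jaw":0.39},{"tx":-0.055,"ty":0,"tz":0,"ax":0,"ay":0,"az":0,"jaw":0.39},{"tx":-0.055,"ty":0,"tz":0,"ax":0,"ay":0,"az":0,"jaw":0.39},{"tx":-0.05,"ty":-0.03,"tz":0,"ax":0,"ay":0,"az":0,"jaw":0.39},{"tx":0,"ty":-0.05,"tz":0,"ax":0,"ay":0,"az":0,"jaw":0.39},{"tx":0,"ty":-0.05,"tz":0,"ax":0,"ay":0,"az":0,"jaw":0.39},{"tx":0,"ty":-0.05,"tz":0,"ax":0,"ay":0,"az":0,"jaw":0.39},{"tx":0,"ty":-0.05,"tz":0,"ax":0,"ay":0,"az":0,"jaw":0.39},{"tx":0,"ty":0,"tz":0,"ax":0,"ay":0,"az":0,"jaw":0.39}]'

```text
t: 37.48
tool_pos: [0.4433, 0.0231, 0.1626]
eef_rot: [6.7, 88.9, 2.8]
contact_force: [1.0, 0.8, -0.4]
width: 0.0563
```

```bash
python3 lk.py top:tin_round_b top:salt_cellar top:ramekin; python3 - <<'E'
from h import *
im=cv2.imread("pics/top_last.png")
cv2.imwrite("pics/fin.png",cv2.resize(im[90:290,120:520],None,fx=2,fy=2,interpolation=cv2.INTER_CUBIC))
rgb=im.astype(int).sum(2)
nests=dict(L=((.5152,.3717),86.7),Rr=((.4824,-.386),-91.2))
for nm,xy,ns in(("a",(.577,.377),"L"),("b",(.462,.380),"L"),("bar",(.517,-.394),"Rr")):
    u,v=proj("top",[*xy,.065])[0]; x0,y0=int(round(u))-12,int(round(v))-12
    sub=rgb[y0:y0+25,x0:x0+25]; m=(sub<(sub.min()+450)/2).astype(np.uint8)
    n,l,s,c=cv2.connectedComponentsWithStats(m,connectivity=4)
    k=min(range(1,n),key=lambda i:np.hypot(*(c[i]-12))+(99 if s[i,4]<40 else 0))
    w=ray("top",c[k]+[x0,y0],.065)[0][:2]; (o,y)=nests[ns]; t=np.radians(y); d=w-o
    print(nm,s[k,4],np.round(w,4),"nest x,y",np.round([d@[np.cos(t),np.sin(t)],d@[-np.sin(t),np.cos(t)]],4))
E
```

```text
t 37.48 tcp [0.4433 0.0231 0.1626] j [ -7.  12. 103.   0.  64.  -3.] F [ 1.   0.8 -0.4] w 0.056 tool y ang 86.1 x [ 0.02   0.001 -1.   ]
top tin_round_b [192.0, 250.0, 227.0, 286.0] 0.98 [0.257 0.333 0.035]
top tin_round_b [157.0, 239.0, 190.0, 269.0] 0.93 [0.298 0.453 0.035]
top tin_round_b [181.0, 189.0, 219.0, 218.0] 0.92 [0.462 0.375 0.035]
top tin_round_b [186.0, 152.0, 217.0, 183.0] 0.84 [0.582 0.378 0.035]
top tin_round_b [198.0, 112.0, 230.0, 146.0] 0.75 [0.717 0.345 0.035]
top salt_cellar [360.0, 203.0, 385.0, 220.0] 0.64 [ 0.447 -0.184  0.035]
top ramekin [358.0, 140.0, 379.0, 161.0] 0.87 [ 0.65  -0.172  0.035]
a 205 [0.5791 0.3736] nest x,y [ 0.0056 -0.0637]
b 208 [0.4649 0.3796] nest x,y [0.005  0.0507]
bar 113 [ 0.5173 -0.3954] nest x,y [0.0087 0.0351]
```

View pics/fin.png

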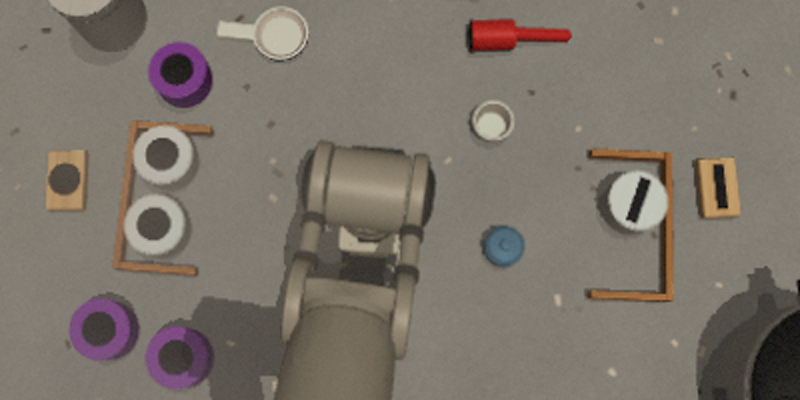

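The final top view shows both round-tag tins in the left nest, at (163,154) and (155,224), behind the round sign. The bar tin is in the right nest at (638,201). The ramekin and salt cellar are where they started.

```bash
python3 -c "
from rig import *
capture('scene'); print(look_for('scene','timer')[:1]); print(job_done())"
```

```text
[{'rect': [316.4, 180.4, 343.3, 199.0], 'p': 0.83}]
the job is handed in; nothing more can be done
None
```

The job is handed in: all three tins are inside their matching nests, slid there by a partly closed gripper used as a cradle. It took about 38 s of the 72 s; no verdict was reported.

Last top-camera check, in each nest's own frame. The limits are x from -18 to +25 mm and y within ±72 mm:

| Tin | Nest | x (mm) | y (mm) |
|---|---|---|---|
| tin_round_a | left (round sign) | +5.6 | -64 |
| tin_round_b | left (round sign) | +5.0 | +51 |
| tin_bar | right (bar sign) | +8.7 | +35 |

- **Bystanders:** The salt cellar and ramekin measured within detector noise of where they started. The timer was hidden from the top camera at the end; in the scene camera it was in the same place as mid-job. The purple look-alikes were not touched.
- **Height reading was off:** The reported TCP height disagreed with the pictures. A slow probe met the counter at a reported z of -0.033 m, so the true tip was about 33 mm higher than the reading.
- **First push too high:** Because of that offset, my first push on tin_round_a rode at lid height and only nudged it about 20 mm. I lowered the tool and repeated the push.

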